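# Set up the gel-casting table

## Robot

A 6-joint arm with a two-finger parallel gripper is mounted at the origin on a cart in front of the work surface, level with it; the furniture and walls round the work are solid. World frame = base frame: x ahead of the robot, y to its left, z up, the work surface at z = 0. Lengths are in mm, angles in degrees, forces in N, time in s.
With the tool pointing down it reaches from about 350 to 950 mm from the base axis. Payload 17.4 kg.
Tool frame: the origin (TCP) lies midway between the tips of the shut fingers; the grasp point (between the pads) lies 19 mm behind it; z points along the fingers, y is the direction in which the jaws open and shut (so a half turn about z gives the same grasp; the last joint's range is limited). The gripper opens to 93 mm and grips with 3 to 60 N. Pads are 15 mm wide; open, the fingers measure 128 mm over their backs; the gripper's body (75 mm by 188 mm) begins 65 mm behind the grasp point.
Start: joints at [-67.999, 6.646, 82.598, -0, 90.757, -2.166], TCP at [276.339, -615.848, 184.646] pointing down, gripper open.
Joint ranges: [-162.19, 162.19], [-47.58, 125.68], [4.15, 143.07], [-65.23, 245.23], [0.69, 171.88], [-170.13, 170.13]. Speed limits (degrees/s): [108.29, 108.29, 127.2, 180, 180, 180].

## Interface

Orientations are given as a 3x3 rotation matrix whose columns are the frame's x, y, z axes.
In Python, from rig import manip gives the robot as it stands.
- The arm moves only by the tool arm_command, never from a script. Its argument "steps" is a list of rows, each a list of 5 numbers: the shift along the world's x, y, z in cm, then the turn about the world's z in degrees, then the closure in counts, from 0 (fully open) to 255 (shut). A call has 1 to 12 rows; each row shifts and turns the commanded pose from where the row before left it; what a row does not reach is not made up. A row lasts 1/8 s, in which the tool goes at most 62.5 mm and 10.7 degrees, less where a joint would pass 70% of its speed; a pose out of reach is approached as far as the arm can. A call is refused whole if a number of a shift passes 6.25 or a number of a turn 10.7, either way. A call with a gripper value outside its range is refused whole. The fingers move at their own pace and stop on an object; "force" is the grip in N (left out, the last holds). Time passes only in rows, so rows that do not move let the fingers close. It gives the time, the measured TCP pose, the force and the opening at its end, in the units of the state.
- manip.get_state(): the state, without advancing time (a new reading comes with each control period).
- manip.grab_frame(name): name is "scene" or "top"; returns a dict with "pixels" (420x560x3 uint8, blue, green, red), "mtx" (3x3 intrinsics, pixels), "R" (3x3) and "t" (3): a world point X has camera coordinates R X + t. Camera axes: x right, y down, z forward; pixel columns grow to the right and rows downward; lengths in mm; the calibration is good to about 2 mm. A picture is of the moment at which its call begins. There is no depth.
- manip.sign_off(): hands the job in, once; it reports no verdict.
The state is a dict: "t": time; "joint_positions": joint angles; "joint_velocities": joint speeds; "joint_efforts": joint torques, N m; "eef_pos": TCP position; "eef_rot": TCP orientation; "contact_force": force on the tool from outside, world axes, zero at the start; "torque": the same for the moment, N m; "finger_gap": finger opening in mm.
Only numpy, scipy, OpenCV 4.12 (cv2) and the standard library are available. Lean on these libraries where they do the work, as an engineer would, in place of code of your own. Each camera call takes 0.05 s, during which the arm holds its last target. There are 200 camera calls.

## Task

Set up the gel-casting table. First level it by turning the knobs of its two front foot screws until the bubble in each of its two tube vials sits midway between the rings; then stand every white plate from the drain stand upright on edge in the slotted rack on the table, one to a slot. Put every comb in the low grey box beside it, leave the other things on the bench where they are, and see that the table is still level when you have finished.

Things in the scene. Friction and masses are not known exactly. Their poses are not given: they have to be found in the camera images.
- knob_left (a point): middle of the top of the black round knob (40 mm across, 30 mm high, top 86 mm above the bench, 12 mm of air under it) of the levelling table's left (+y) front foot screw. It stays in place as it turns, stiffly (0.06 N m), up to 4 rad either way from level. Clockwise from above lifts this corner: each radian moves the bubble of vial_left 6 mm towards this knob, and not the other bubble
- knob_right (a point): middle of the top of the black round knob (40 mm across, 30 mm high, top 86 mm above the bench, 12 mm of air under it) of the levelling table's right (-y) front foot screw. It stays in place as it turns, stiffly (0.06 N m), up to 4 rad either way from level. Clockwise from above lifts this corner: each radian moves the bubble of vial_right 6 mm towards this knob, and not the other bubble
- vial_left (a point): middle of the left tube vial (white tube 58 mm long, 12 mm thick, in a black bed 66 x 20 mm, with two thin black rings 27 mm apart round it), standing 13 mm above the table top; it points at the left knob, at 45 degrees to the slots, 59 mm from the knob's axis
- vial_right (a point): middle of the right tube vial, like vial_left, on the slanting line to the right knob
- bubble_left_mid (a point): middle of the dark bubble (18 mm long) in the left vial; it runs along the tube to the higher end; it coincides with vial_left, midway between the rings, when that knob is right
- bubble_right_mid (a point): middle of the dark bubble in the right vial, likewise; level means both bubbles midway
- rack (a point): centre of the rack's floor on the levelling table's top, 36 mm above the bench. x across the slots, away from the robot; y to the left along them; z normal to the table, with which it tilts (up to about 2 degrees). The rack is a white block 66 mm wide (y), 42 mm high, with three open-ended slots 12 mm wide, down to the table top, centred at x = -44, 0, 44 mm. Knob axes at x = -88, y = +-108 mm
- plate_1: white ceramic gel plate 60 wide x 120 long x 6 mm, 0.11 kg, both faces alike. Origin: middle of its lower 60 mm edge, mid-thickness. x across the thickness, y along the width, z along the length, away from the origin. It starts leaning in the drain stand, upper edge towards the robot; its upper 50 mm stand free on both faces, to be pinched across the thickness. In a slot z is up. May be absent
- plate_2: another plate like plate_1. May be absent
- plate_3: another plate like plate_1. May be absent
- comb_1: white well comb lying flat: back bar 90 x 22 x 22 mm high, with flat teeth 4 mm thick standing out 20 mm from one long side at bench level. Origin: under the middle of the bar. x along the bar, y across it (teeth to -y), z up. Pinch the bar across its 22 mm width, above the teeth. 0.06 kg. May be absent
- comb_2: another comb like comb_1. May be absent
- comb_3: another comb like comb_1. May be absent
- comb_box: low open grey box, outside 150 x 110 x 36 mm high, walls and floor 4 mm, loose, 0.35 kg. Origin: centre of its underside; x along the 150 mm side, z up. Up to three combs go in side by side, their bars along its y
- drain_stand: fixed grey draining stand 226 mm wide (y), 100 mm deep, with a ledge and a board leaning 35 degrees off vertical towards the robot. The plates stand on the ledge side by side, 73 mm apart, lower edges 22 mm above the bench. Origin on the bench; x points away from the robot, y along the row
- bench_timer: small white bench timer 64 x 64 x 19 mm, origin under its centre; leave alone
- tape_roll: roll of paper tape, 62 mm across, 19 mm high, origin under its centre; leave alone
- bottle_white: white plastic bottle 39 mm across, 150 mm high, origin under its centre; leave alone
Things that resemble listed ones, but are neither listed nor needed, are in the scene too. What is shaped like the plate_1 but pink is not meant.

How it is judged (in metres and radians):
On the way, in this order (a step that is already met when the one before it is completed fails the run):
1. the table is level: both bubbles are midway between the rings (distance between bubble_left_mid and vial_left below 0.0042 m and distance between bubble_right_mid and vial_right below 0.0042 m), for 0.5 s.
2. every plate stands upright in a slot of the rack (x of plate_1 in the frame of rack between -0.06 and 0.06 m and y of plate_1 in the frame of rack between -0.018 and 0.018 m and z of plate_1 in the frame of rack between -0.006 and 0.008 m and angle between each of plate_1, plate_2, plate_3's own z axis and vertical below 0.22 rad and angle between the x axis of each of plate_1, plate_2, plate_3 and the x axis of rack, either way round below 0.22 rad and x of plate_2 in the frame of rack between -0.06 and 0.06 m and y of plate_2 in the frame of rack between -0.018 and 0.018 m and z of plate_2 in the frame of rack between -0.006 and 0.008 m and x of plate_3 in the frame of rack between -0.06 and 0.06 m and y of plate_3 in the frame of rack between -0.018 and 0.018 m and z of plate_3 in the frame of rack between -0.006 and 0.008 m), for 0.2 s.
At the end, for the whole second after the job is handed in: Each bubble within 4.2 mm of its vial's middle; every plate present on edge in a slot, lower edge on the table top, within 18 mm of the slot's middle along it and 0.22 rad of upright and square; every comb present inside the box, below its rim; all at rest, let go (all of step 1 and all of step 2 and x of comb_1 in the frame of comb_box between -0.068 and 0.068 m and y of comb_1 in the frame of comb_box between -0.048 and 0.048 m and z of comb_1 in the frame of comb_box between -0.005 and 0.034 m and x of comb_2 in the frame of comb_box between -0.068 and 0.068 m and y of comb_2 in the frame of comb_box between -0.048 and 0.048 m and z of comb_2 in the frame of comb_box between -0.005 and 0.034 m and x of comb_3 in the frame of comb_box between -0.068 and 0.068 m and y of comb_3 in the frame of comb_box between -0.048 and 0.048 m and z of comb_3 in the frame of comb_box between -0.005 and 0.034 m and linear speed of each of plate_1, plate_2, plate_3, comb_1, comb_2, comb_3 below 0.02 m/s); the robot touches nothing.
It fails at once if a bystander was displaced by more than 30 mm (distance of any of bench_timer, tape_roll, bottle_white from where it was at the start of the episode above 0.03 m).
Of plate_1, plate_2, plate_3 only 2 to 3 are there at a start; the rules pass over those that are not, and their reading is None.
Of comb_1, comb_2, comb_3 only 2 to 3 are there at a start; the rules pass over those that are not, and their reading is None.
At some moment in a run one of comb_1, comb_2, comb_3, comb_box may be knocked a few centimetres aside while the robot is not near it.
It also fails if it takes over 210 s, if anything falls off the work surface, if the arm or the gripper's body presses on something with over 40 N, if the wrist force passes 120 N, or if a joint passes its speed limit or range.

## Working session

There is one attempt and no reset: what is moved stays moved. The work goes in short steps, Python scripts to look and compute and a tool call to move; the robot and the scene stay as the last step left them, time stands still between calls to the robot, and variables do not carry over. Pictures are saved under pics/ and viewed, about 12 in all and at most 16, crops included, and the job is handed in when it is done.

Besides the shell and the picture viewer there is one more tool, called after "Call:" as name(argument=value, ...) on one line, values as JSON. arm_command: Moves the arm, as the interface text tells. Its arguments: {"type":"object","properties":{"steps":{"type":"array"},"force":{"type":"number"}},"required":["steps"]}

```bash
ls; mkdir -p pics
python3 - <<'E'
from rig import manip
import cv2,numpy as np
s=manip.get_state();print(s)
for n in("scene","top"):
    f=manip.grab_frame(n);cv2.imwrite(f"pics/{n}0.png",f["pixels"]);print(n,f["mtx"],f["R"],f["t"],-np.array(f["R"]).T@np.array(f["t"]).ravel())
E
```

```text
pics
{'t': 0.0, 'joint_positions': array([-6.79982746e+01,  6.67403889e+00,  8.26395956e+01,  1.33398502e-03,
        9.07565931e+01, -2.16448080e+00]), 'joint_velocities': array([ 0.08869496,  0.02185762,  0.08602199,  0.00986277, -0.06875469,
       -0.0705288 ]), 'joint_efforts': array([-3.03703113e-03, -7.21280122e+01, -6.22612023e+01,  7.77929253e-02,
        2.38217547e-02, -1.48250219e-04]), 'eef_pos': array([ 276.24559965, -615.58533532,  183.86450165]), 'eef_rot': array([[ 9.12361631e-01,  4.09384982e-01, -4.37605501e-04],
       [ 4.09385210e-01, -9.12360915e-01,  1.14515936e-03],
       [ 6.95568872e-05, -1.22394868e-03, -9.99999249e-01]]), 'contact_force': array([-0.43591302,  0.21636947, -0.23663769]), 'torque': array([ 0.0023697 , -0.03466039,  0.03298845]), 'finger_gap': 92.8263454861113}
scene [[485.63946419   0.         283.5143994 ]
 [  0.         485.63946419 214.94512062]
 [  0.           0.           1.        ]] [[ 0.8809394  -0.47322704  0.00139646]
 [-0.38646115 -0.72111651 -0.57501197]
 [ 0.27311822  0.50601102 -0.81814381]] [-456.6477572   345.74773697 1719.55250983] [  66.25594458 -836.88617814 1606.28801293]
top [[431.57148778   0.         278.28340438]
 [  0.         431.57148778 209.11838917]
 [  0.           0.           1.        ]] [[ 0.02311456 -0.99934439  0.0278657 ]
 [-0.98088872 -0.02805636 -0.19253614]
 [ 0.19319173 -0.02288276 -0.98089415]] [  49.01951339  581.11297481 1380.56512622] [ 302.16033568   96.88243569 1464.70754593]
```

View pics/scene0.png

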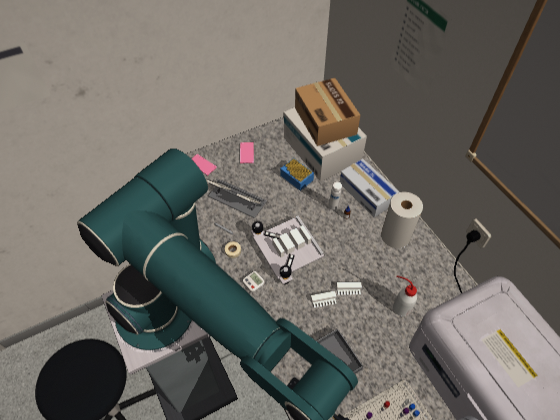

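View pics/top0.png

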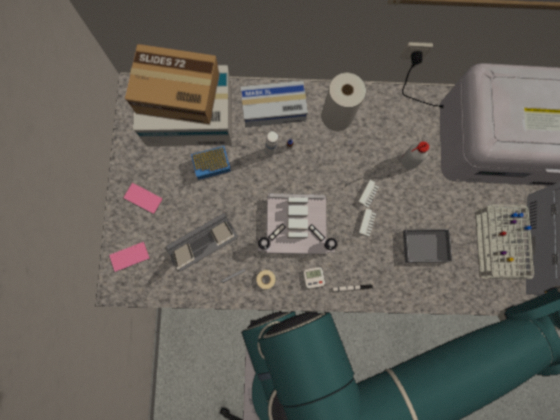

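Run:
```python
import cv2
im=cv2.imread('pics/top0.png')
a=cv2.resize(im[180:300,155:345],None,fx=4,fy=4,interpolation=cv2.INTER_CUBIC)
b=cv2.resize(im[170:300,340:460],None,fx=4,fy=4,interpolation=cv2.INTER_CUBIC)
s=cv2.imread('pics/scene0.png')
c=cv2.resize(s[170:300,195:375],None,fx=4,fy=4,interpolation=cv2.INTER_CUBIC)
cv2.imwrite('pics/a.png',a);cv2.imwrite('pics/c.png',c);cv2.imwrite('pics/b.png',b)
```

```text
(no output)
```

View pics/a.png

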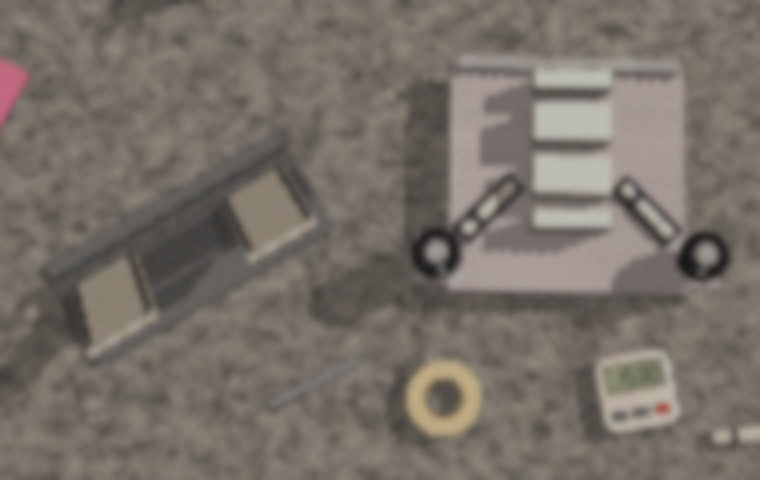

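View pics/c.png

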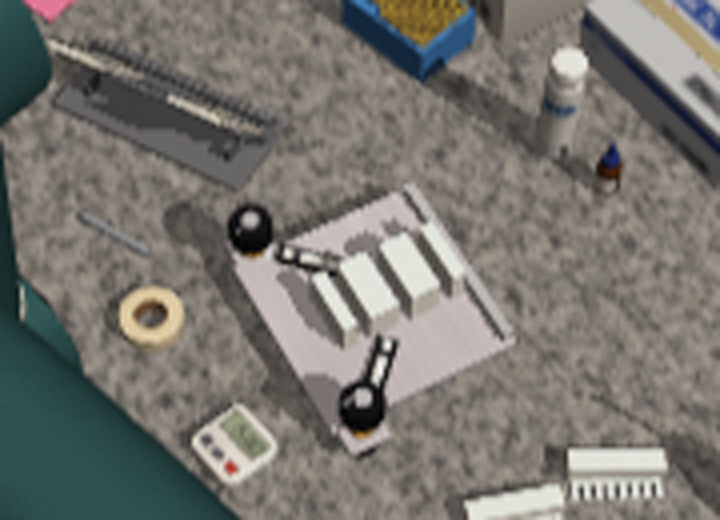

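View pics/b.png

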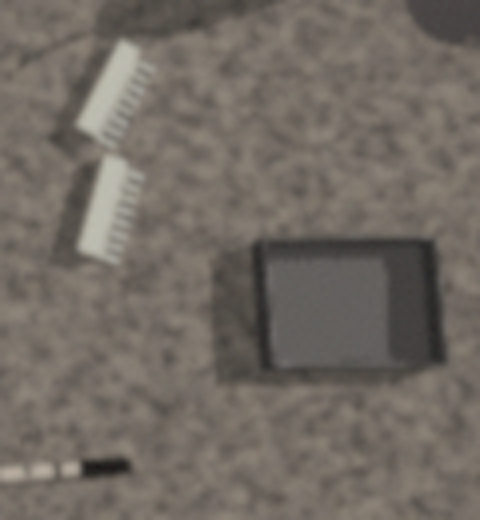

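The pictures show two plates in the drain stand at top (183,254) and (222,232), and two combs at (369,193) and (367,222). The box is at (427,247), the knobs at (263,243) and (331,243), and the rack at (298,217). The pink sheets at (143,197) and (129,257) are decoys. The white-black stick at (352,288) isn't listed.

```bash
cat > h.py <<'E'
import cv2,numpy as np
from rig import manip
K={};
class Cam:
    def __init__(s,name,save=None):
        f=manip.grab_frame(name);s.im=f["pixels"];s.K=np.array(f["mtx"]);s.R=np.array(f["R"]);s.t=np.array(f["t"]).ravel();s.C=-s.R.T@s.t
        if save: cv2.imwrite(save,s.im)
    def ray(s,u,v,z):
        d=s.R.T@np.linalg.solve(s.K,[u,v,1.]);return s.C+d*(z-s.C[2])/d[2]
    def proj(s,X):
        p=s.K@(s.R@np.asarray(X,float)+s.t);return p[:2]/p[2]
def blobs(mask,amin,amax):
    n,l,st,c=cv2.connectedComponentsWithStats(mask.astype(np.uint8))
    return [(st[i],c[i]) for i in range(1,n) if amin<=st[i][4]<=amax]
E
python3 - <<'E'
from h import *
for n,(x0,x1,y0,y1) in(("top",(250,345,185,260)),("scene",(245,330,205,290))):
    c=Cam(n);g=cv2.cvtColor(c.im,cv2.COLOR_BGR2GRAY)
    np.save(f"{n}_g.npy",g)
    u=cv2.resize(g[y0:y1,x0:x1],None,fx=4,fy=4,interpolation=cv2.INTER_CUBIC)
    m=(u<50).astype(np.uint8)
    op=cv2.morphologyEx(m,cv2.MORPH_OPEN,cv2.getStructuringElement(cv2.MORPH_ELLIPSE,(17,17))) if 0 else m
    for st,ce in blobs(op,150,4000):
        uv=(ce+.5)/4-.5+[x0,y0]; print(n,st,uv,c.ray(*uv,71).round(1), 'hull mid',((st[:2]+st[2:4]/2)/4-.5+[x0,y0]).round(2))
    print(np.array2string(g[225:255,255:290] if n=="top" else g[218:246,250:285],max_line_width=250))
E
```

```text
top [ 33 209  44  47 738] [262.73678862 242.3604336 ] [465.5 112.2  71. ] hull mid [263.25 242.62]
top [299 215  48  41 745] [329.60016779 243.65251678] [ 467.  -105.2   71. ] hull mid [330.25 243.38]
[[ 98  85  79 ... 113 149 178]
 [101  87  80 ... 113 147 175]
 [105  91  79 ... 106 132 153]
 ...
 [ 90  87  85 ... 137 138 138]
 [ 83  87  86 ... 101 101 104]
 [ 77  83  87 ...  84  84  83]]
scene [  28   65   45   49 1349] [257.21543736 227.5078762 ] [463.2 108.5  71. ] hull mid [257.12 226.88]
scene [ 77 114  42  17 171] [268.70687135 235.35891813] [485.5  56.4  71. ] hull mid [269.   235.12]
scene [ 139  197   46   96 1577] [285.58409956 270.38641408] [ 470.6 -104.4   71. ] hull mid [285.   265.75]
[[108 108 111 105 118 124 113 137 137 129 115 129 136 139 134 130 127 131 141 143 140 122 124 127 121 111 112 113 116 115 130 126 139 142 107]
 [116 120 114 122 118 117  98 119 129 125 115 124 125 129 130 127 126 135 139 139 129 103 108 128 129 105 101 109 123 124 134  99 102 111  78]
 [129 131 117 119 101 109  83  88 103 105 123 124 119 112 113 111 131 139 136 133 127 100  92 116 130 102
[... 2913 characters left out ...]
86  71  79 173 188 189 189 189 191 190 188 189 165 120 120 121 123 121 120  99  95 209 226 227 227 170  96  81  81 148 225 226]
 [ 78  75  77  86  84  77 119 185 190 189 189 191 192 190 188 191 165 121 120 121 121 120  96  81 142 225 226 226 218 139  81  81  81 186 226]
 [ 83  74  75  79  85  80  67 158 188 190 190 191 191 191 188 189 191 122 121 120 122 121  96  80  80 185 226 226 226 205  94  81  82 103 223]
 [102  77  78  81  88  77  69 101 181 190 191 190 191 192 190 188 191 165 121 120 121 122  96  81  81 105 223 226 226 227 148  86  81  74 168]
 [108  77  82  88  96  86  85  79 136 191 191 191 191 192 192 190 190 192 121 120 120 122 111  93  81  77 167 226 227 227 208 124  81  81  88]]
```

```bash
cat >> h.py <<'E'
def rackpose(top):
    """white block tops (z=78) -> centre & yaw from min-area rect"""
    g=cv2.cvtColor(top.im,cv2.COLOR_BGR2GRAY)
    return g
def prof(cam,rc,yaw,side,z=53,lat=(-4,-2,0,2,4),s=np.arange(-40,41,2)):
    """brightness along the vial, s>0 towards knob"""
    g=cv2.cvtColor(cam.im,cv2.COLOR_BGR2GRAY).astype(np.float32)
    k=np.array([-88,108*side]);d=np.array([-1,side])/2**.5;n=np.array([-d[1],d[0]])
    c=k-59*d;Rz=np.array([[np.cos(yaw),-np.sin(yaw)],[np.sin(yaw),np.cos(yaw)]])
    out=[]
    for l in lat:
        pts=[cam.proj([*(rc+Rz@(c+d*a+n*l)),z]) for a in s]
        m=np.array(pts,np.float32)
        out.append(cv2.remap(g,m[:,:1],m[:,1:],cv2.INTER_LINEAR).ravel())
    return s,np.array(out)
E
python3 - <<'E'
from h import *
T=Cam("top");S=Cam("scene")
for p in((263.25,242.62),(330.25,243.38)): print(T.ray(*p,71).round(1))
print(S.ray(257.12,226.88,71).round(1))
g=cv2.cvtColor(T.im,cv2.COLOR_BGR2GRAY)
x0,x1,y0,y1=280,316,190,245
u=cv2.resize(g[y0:y1,x0:x1],None,fx=4,fy=4,interpolation=cv2.INTER_CUBIC)
for st,ce in blobs(u>197,100,9000):
    uv=(ce+.5)/4-.5+[x0,y0]; e0=(st[:2])/4-.5+[x0,y0]; e1=(st[:2]+st[2:4])/4-.5+[x0,y0];print(st,T.ray(*uv,78).round(1),T.ray(*e0,78).round(1),T.ray(*e1,78).round(1))
print(np.array2string(g[195:245:2,270:330:2],max_line_width=250,threshold=9999))
kl,kr=T.ray(263.25,242.62,71)[:2],T.ray(330.25,243.38,71)[:2]
v=kl-kr;yaw=np.arctan2(-v[0],v[1]);rc=(kl+kr)/2+88*np.array([np.cos(yaw),np.sin(yaw)]);print(np.linalg.norm(v),yaw,rc)
for side in(1,-1):
  for c in(T,S):
    s,o=prof(c,rc,yaw,side,lat=(-8,-6,-4,-2,0,2,4,6,8),s=np.arange(-40,41,3));print(side);print(s);print(np.array2string(o.astype(int),max_line_width=250))
E
```

```text
[464.7 110.5  71. ]
[ 468.  -107.3   71. ]
[464.2 111.2  71. ]
[[144 151 146 146 147 147 148 148 146 146 145 143 147 150 148 147 143 145 149 149 152 152 143 140 139 139 141 130 114 115]
 [108 108 107 110 109 112 112 117 121 136 167 160 166 168 169 164 157 162 168 141 131 132 127 127 129 129 131 135 114 117]
 [150 145 146 137 137 143 134 131 126 139 185 187 186 187 186 184 187 187 184 140 127 127 111 118 115 111 117 144 116 117]
 [158 157 159 160 158 155 144 133 112 117 151 150 151 152 155 155 156 157 159 151 156 155 154 154 153 153 153 156 124 114]
 [156 157 155 151 138 120 110 110 105  90  83  83  84  83  84  86  85  87 113 152 158 157 158 156 157 157 156 156 131 117]
 [159 161 157 124 109 108 109 110 108 121 142 148 149 149 148 148 147 151 164 160 157 156 155 156 157 156 157 156 124 105]
 [157 157 156 123 114 113 110 108 109 142 188 187 187 187 188 187 187 187 186 163 155 155 154 155 154 155 155 155 123 110]
 [158 156 158 154 153 149 130 108 106 141 186 187 186 188 189 187 187 187 186 164 156 155 155 155 154 155 154 155 125 107]
 [161 160 155 143 134 120 109 109 107 143 187 185 187
[... 5859 characters left out ...]
  76  60  45  32  48 125 166 182]
 [168 172 176 179 176 160 153 140 126  85  71  83 138 171 180 168 165 170 167 156 130  88  37  43 100 154 178]
 [169 176 183 184 172 168 194 205 182 128  89 103 171 197 211 219 220 209 199 197 185 138  53  41  75 145 172]
 [170 178 184 187 163 162 192 209 201 165  91 102 174 208 225 224 225 222 221 205 185 144  63  32  43  89 132]
 [179 182 185 185 157 144 167 203 179 133  72  95 157 189 189 196 221 212 193 173 166 149  88  35  22  25  55]
 [187 188 188 182 153 109  96 118 124 101  46  63 104 147 142 128 131 152 153 120 100  96  81  29  21  22  24]
 [187 189 190 181 158 111  67  28  49  55  39  40  36  67  85  82  48  57  77  80  58  35  41  26  23  20  19]]
```

Run:
```python
import cv2,numpy as np
t=cv2.imread('pics/top0.png');s=cv2.imread('pics/scene0.png')
f=lambda im,x,y:cv2.resize(im[y:y+26,x:x+36],None,fx=11,fy=11,interpolation=cv2.INTER_NEAREST)
o=np.vstack([np.hstack([f(t,258,221),f(t,304,221)]),np.hstack([f(s,252,218),f(s,272,248)])])
cv2.imwrite('pics/v.png',o);print(o.shape)
```

```text
(572, 792, 3)
```

View pics/v.png

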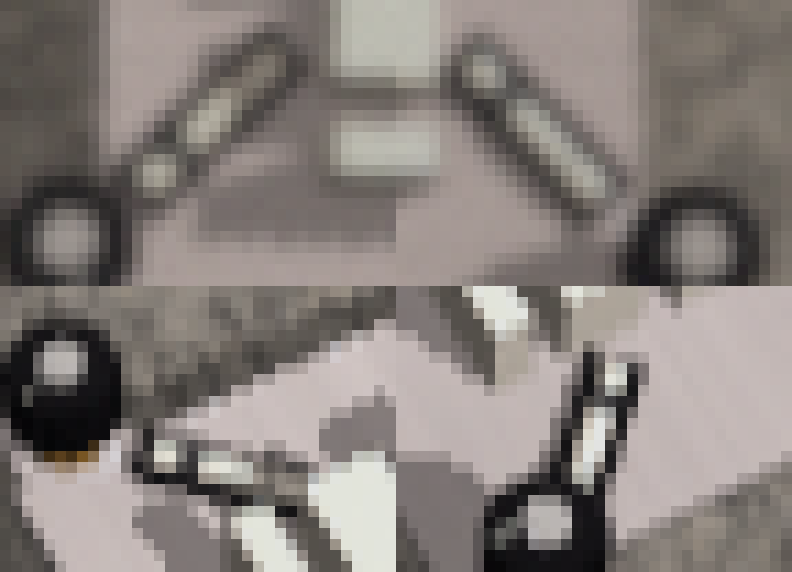

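```bash
cat >> h.py <<'E'
RC=np.array([554.3,2.9]);YAW=.015
def cprof(cam,side,z=55,lat=(-2,0,2),s=np.arange(-32,33,2.),rc=RC,yaw=YAW):
    r=[]
    for ch in range(3):
        class Q:pass
        q=Q();q.proj=cam.proj;q.im=cv2.merge([cam.im[:,:,ch]]*3)
        r.append(prof(q,rc,yaw,side,z,lat,s)[1].mean(0))
    return s,np.array(r)
E
python3 - <<'E'
from h import *
for n in("top","scene"):
  c=Cam(n)
  for side in(1,-1):
    s,r=cprof(c,side,z=53);print(n,side);print(np.array2string(np.vstack([s,r,100*r[0]/r[2]]).astype(int),max_line_width=250))
E
```

```text
top 1
[[-32 -30 -28 -26 -24 -22 -20 -18 -16 -14 -12 -10  -8  -6  -4  -2   0   2   4   6   8  10  12  14  16  18  20  22  24  26  28  30  32]
 [ 81  77  82  89  96  98  99  97  96  96 101 110 121 133 140 144 147 147 145 139 127 108  89  79  86 103 120 134 138 130 111  89  71]
 [ 84  80  87  97 104 107 108 107 105 105 110 119 132 144 151 156 158 158 156 150 137 116  95  84  91 110 130 145 149 139 119  94  74]
 [ 90  87  94 103 111 114 115 114 112 112 118 126 138 150 156 160 163 163 161 155 141 119  98  87  94 113 134 149 153 143 123  99  79]
 [ 89  88  87  86  86  85  85  85  85  85  85  86  87  89  89  89  90  89  90  90  90  90  90  91  92  90  90  90  90  90  90  90  90]]
top -1
[[-32 -30 -28 -26 -24 -22 -20 -18 -16 -14 -12 -10  -8  -6  -4  -2   0   2   4   6   8  10  12  14  16  18  20  22  24  26  28  30  32]
 [116 101  97 112 128 139 138 131 116  97  85  90 106 124 137 144 146 147 147 147 145 143 141 137 137 140 143 145 143 139 127 114 108]
 [119 104 102 118 136 147 145 137 121 101  89  93 111 130 144 151 152 153 153 153 151 150 147 144 143 146 150 152 150 144 131 119 111]
 [128 
[... 933 characters left out ...]
4  94  94  93]]
scene -1
[[-32 -30 -28 -26 -24 -22 -20 -18 -16 -14 -12 -10  -8  -6  -4  -2   0   2   4   6   8  10  12  14  16  18  20  22  24  26  28  30  32]
 [176 176 164 155 162 171 175 177 162 133 105  82  77 119 156 177 195 198 195 195 196 195 193 189 181 178 160 137  94  52  35  47  73]
 [179 178 167 158 168 180 185 185 170 138 108  83  77 122 161 183 202 205 203 203 204 202 199 196 188 185 168 144  97  51  33  45  72]
 [190 189 177 168 174 183 187 187 171 139 109  85  79 123 162 185 205 209 206 205 205 204 201 199 190 186 169 145  98  53  35  47  75]
 [ 92  92  92  92  93  93  93  94  95  95  96  97  97  96  96  95  95  94  94  94  95  95  95  95  95  95  94  94  95  98 101  99  97]]
```

Call:
arm_command(steps=[[2.1, 5.65, 0, 4, 0], [2.1, 5.65, 0, 4, 0], [2.1, 5.65, 0, 4, 0], [2.1, 5.65, 0, 4, 0], [2.1, 5.65, 0, 4, 0], [2.1, 5.65, 0, 4, 0], [2.1, 5.65, 0, 4, 0], [2.1, 5.65, 0, 4, 0], [2.3, 5.65, 0, 4, 0], [0, 0, -4, 0, 0], [0, 0, -2, 0, 0], [0, 0, 0, 0, 0]], force=25)

```text
t: 1.9
eef_pos: [466.6, -107.7, 123.6]
eef_rot: [[0.498, 0.867, -0.002], [0.867, -0.498, 0.001], [-0.001, -0.002, -1.0]]
contact_force: [1.2, -0.6, 0.4]
finger_gap: 92.9
```

Good tracking. Descend to z≈61, close and check.

Call:
arm_command(steps=[[0, 0, -3.2, 0, 0], [0, 0, -3.0, 0, 0], [0, 0, 0, 0, 100], [0, 0, 0, 0, 255], [0, 0, 0, 0, 255], [0, 0, 0, 0, 255], [0, 0, 0, 0, 255]])

```text
t: 2.78
eef_pos: [467.5, -107.4, 63.1]
eef_rot: [[0.497, 0.868, 0.001], [0.868, -0.497, -0.0], [0.0, 0.001, -1.0]]
contact_force: [0.0, 0.6, -0.1]
finger_gap: 47.5
```

Call:
arm_command(steps=[[0, 0, 0, 0, 255], [0, 0, 0, 0, 255], [0, 0, 0, -10, 255], [0, 0, 0, -10, 255], [0, 0, 0, -10, 255], [0, 0, 0, -10, 255], [0, 0, 0, -10, 255], [0, 0, 0, -10, 255], [0, 0, 0, 0, 255]])

```text
t: 3.9
eef_pos: [467.3, -107.3, 62.6]
eef_rot: [[1.0, 0.004, -0.0], [0.004, -1.0, 0.0], [-0.0, -0.0, -1.0]]
contact_force: [0.5, 0.8, 0.2]
finger_gap: 0.2
```

Run:
```python
from h import *
for n in("top","scene"):
  c=Cam(n,f"pics/{n}1.png")
  for side in(1,-1):
    s,r=cprof(c,side,z=53);print(n,side);print(np.array2string(np.vstack([s,r[1]]).astype(int),max_line_width=250))
```

```text
top 1
[[-32 -30 -28 -26 -24 -22 -20 -18 -16 -14 -12 -10  -8  -6  -4  -2   0   2   4   6   8  10  12  14  16  18  20  22  24  26  28  30  32]
 [ 87  84  91 101 109 112 112 111 109 108 114 125 138 150 158 162 163 164 163 155 142 121  99  88  96 115 136 150 153 144 124  99  77]]
top -1
[[-32 -30 -28 -26 -24 -22 -20 -18 -16 -14 -12 -10  -8  -6  -4  -2   0   2   4   6   8  10  12  14  16  18  20  22  24  26  28  30  32]
 [113  88  66  55  49  46  45  45  48  48  47  45  43  41  40  49  64  81  91  88  78  69  69  69  67  64  62  66  74  79  83  83  84]]
scene 1
[[-32 -30 -28 -26 -24 -22 -20 -18 -16 -14 -12 -10  -8  -6  -4  -2   0   2   4   6   8  10  12  14  16  18  20  22  24  26  28  30  32]
 [106 123 118 102  77  57  49  46  46  46  46  46  46  46  46  46  46  47  46  46  46  46  46  46  46  46  46  46  46  46  45  45  46]]
scene -1
[[-32 -30 -28 -26 -24 -22 -20 -18 -16 -14 -12 -10  -8  -6  -4  -2   0   2   4   6   8  10  12  14  16  18  20  22  24  26  28  30  32]
 [ 25  23  21  19  19  19  21  25  27  29  30  29  27  25  23  20  18  19  24  32  43  48  47  43  36  31  28  25  24  27  34  41  46]]
```

Run:
```python
import cv2,numpy as np
t=cv2.imread('pics/top1.png');s=cv2.imread('pics/scene1.png')
f=lambda im,x,y:cv2.resize(im[y:y+110,x:x+133],None,fx=3,fy=3,interpolation=cv2.INTER_CUBIC)
cv2.imwrite('pics/v2.png',np.hstack([f(t,245,180),f(s,225,195)]))
```

```text
(no output)
```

View pics/v2.png

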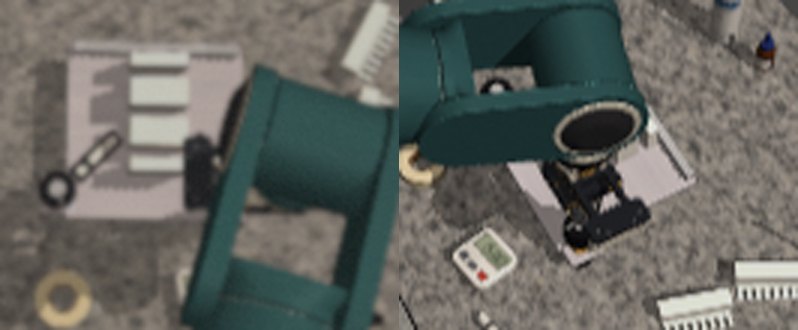

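Run:
```python
from h import *
print(manip.get_state())
for n,x,y,ox,oy in(("top",245,180,0,0),("scene",225,195,399,0)):
  c=Cam(n)
  for X in([467.3,-107.3,62.6],[467.3,-107.3,71],[467.3,-107.3,86],[467.3,-107.3,130]): p=c.proj(X);print(n,X,p.round(1),((p-[x,y])*3+[ox,oy]).round(0))
```

```text
{'t': 4.0, 'joint_positions': array([-1.59831117e+01, -1.50766369e+01,  1.14560493e+02, -4.34458543e-04,
        8.05201043e+01,  7.36005460e+01]), 'joint_velocities': array([-0.05132807,  0.02993464,  0.01036308,  0.04041986,  0.05352406,
        0.28359873]), 'joint_efforts': array([-5.30867226e-03, -3.79997385e+01, -6.00686359e+01,  3.52953980e-02,
       -7.08105415e-02,  3.23670655e-01]), 'eef_pos': array([ 467.32463726, -107.33134513,   62.62548398]), 'eef_rot': array([[ 9.99973587e-01,  7.26772772e-03, -6.85169754e-05],
       [ 7.26772854e-03, -9.99973590e-01,  1.18451445e-05],
       [-6.84290785e-05, -1.23427944e-05, -9.99999998e-01]]), 'contact_force': array([-0.2951219 , -0.93257515, -0.29068835]), 'torque': array([ 0.05282604, -0.01265356, -0.01853558]), 'finger_gap': 0.3603891052179156}
top [467.3, -107.3, 62.6] [329.9 243.9] [255. 192.]
top [467.3, -107.3, 71] [330.3 243.6] [256. 191.]
top [467.3, -107.3, 86] [330.9 243. ] [258. 189.]
top [467.3, -107.3, 130] [333.  241.4] [264. 184.]
scene [467.3, -107.3, 62.6] [285.2 272.5] [579. 233.]
scene [467.3, -107.3, 71] [285.2 271.4] [579. 229.]
scene [467.3, -107.3, 86] [285.2 269.4] [580. 223.]
scene [467.3, -107.3, 130] [285.2 263.3] [580. 205.]
```

Run:
```python
import cv2,numpy as np
s=cv2.imread('pics/scene1.png')
cv2.imwrite('pics/v3.png',np.clip(cv2.resize(s[232:292,255:325],None,fx=9,fy=9,interpolation=cv2.INTER_CUBIC).astype(float)*2,0,255))
```

```text
[ WARN:0@0.067] global loadsave.cpp:1063 imwrite_ Unsupported depth image for selected encoder is fallbacked to CV_8U.
```

View pics/v3.png

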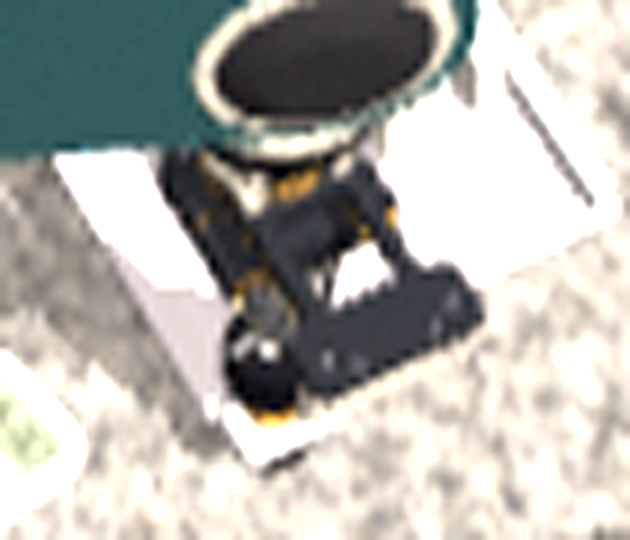

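Call:
arm_command(steps=[[0, 0, 6, 0, 255], [0, 0, 4, 0, 255], [0, 0, 0, 0, 255]])

```text
t: 4.47
eef_pos: [468.5, -107.7, 165.9]
eef_rot: [[1.0, 0.005, 0.005], [0.005, -1.0, -0.001], [0.005, 0.001, -1.0]]
contact_force: [-0.8, 1.0, -1.5]
finger_gap: 0.3
```

Run:
```python
from h import *
c=Cam("scene","pics/scene2.png");print(manip.get_state()['eef_pos'],manip.get_state()['contact_force'],c.proj(manip.get_state()['eef_pos']))
cv2.imwrite('pics/v4.png',np.clip(cv2.resize(c.im[220:300,245:345],None,fx=7,fy=7,interpolation=cv2.INTER_CUBIC).astype(float)*2,0,255).astype(np.uint8))
for n in("top",):
  c=Cam(n,"pics/top2.png")
  for side in(1,-1):
    s,r=cprof(c,side,z=53);print(n,side);print(np.array2string(np.vstack([s,r[1]]).astype(int),max_line_width=250))
```

```text
[ 467.80967396 -107.47827408  163.61548256] [ 0.18841719 -0.44432078 -0.47728542] [285.43296262 258.37878907]
top 1
[[-32 -30 -28 -26 -24 -22 -20 -18 -16 -14 -12 -10  -8  -6  -4  -2   0   2   4   6   8  10  12  14  16  18  20  22  24  26  28  30  32]
 [ 88  84  90 100 108 112 113 112 110 111 116 126 139 151 158 164 165 165 163 156 143 122  99  87  94 115 136 151 154 145 124  98  77]]
top -1
[[-32 -30 -28 -26 -24 -22 -20 -18 -16 -14 -12 -10  -8  -6  -4  -2   0   2   4   6   8  10  12  14  16  18  20  22  24  26  28  30  32]
 [ 73  60  55  55  55  50  43  37  34  32  31  31  32  32  31  32  33  33  32  34  36  36  41  48  59  70  75  70  59  48  42  42  47]]
```

View pics/v4.png

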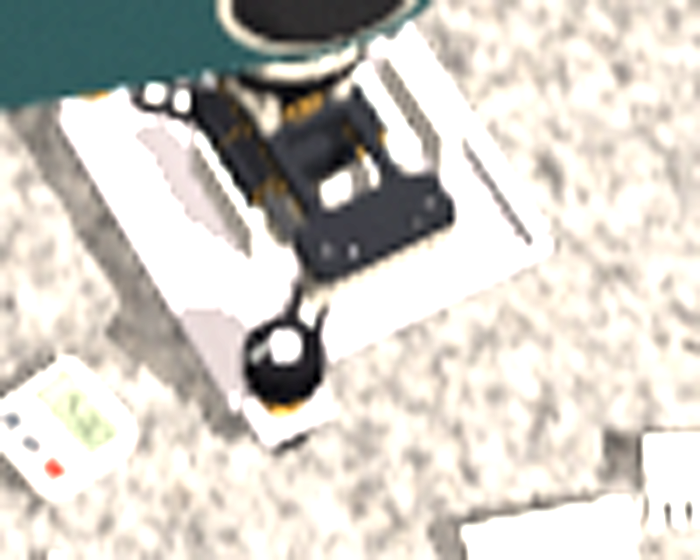

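Call:
arm_command(steps=[[0, 0, -5, 0, 255], [0, 0, -2.2, 0, 255], [0, 0, -0.3, 0, 255], [0, 0, 0, 0, 255]])

```text
t: 5.08
eef_pos: [467.4, -107.3, 87.8]
eef_rot: [[1.0, 0.003, -0.0], [0.003, -1.0, 0.0], [-0.0, -0.0, -1.0]]
contact_force: [-0.2, -0.3, 1.0]
finger_gap: 0.3
```

Call:
arm_command(steps=[[0, 0, -0.2, 0, 255], [0, 0, -0.2, 0, 255], [0, 0, -0.1, 0, 255], [0, 0, 0, 0, 255]])

```text
t: 5.58
eef_pos: [467.4, -107.4, 82.7]
eef_rot: [[1.0, 0.003, 0.0], [0.003, -1.0, 0.0], [0.0, -0.0, -1.0]]
contact_force: [0.4, -0.1, -0.3]
finger_gap: 0.4
```

Call:
arm_command(steps=[[0, 0, -1, 0, 255], [0, 0, -1, 0, 255], [0, 0, -0.3, 0, 255], [0, 0, -0.2, 0, 255], [0, 0, 0, 0, 255]])

```text
t: 6.2
eef_pos: [467.4, -107.4, 57.6]
eef_rot: [[1.0, 0.003, 0.0], [0.003, -1.0, -0.0], [0.0, 0.0, -1.0]]
contact_force: [0.5, -1.2, 0.6]
finger_gap: 0.7
```

Call:
arm_command(steps=[[0, 0, -0.2, 0, 255], [0, 0, -0.2, 0, 255], [0, 0, -0.2, 0, 255], [0, 0, 0, 0, 255]])

```text
t: 6.7
eef_pos: [467.5, -107.4, 52.2]
eef_rot: [[1.0, 0.003, 0.0], [0.003, -1.0, -0.0], [0.0, 0.0, -1.0]]
contact_force: [-2.8, 1.5, 6.1]
finger_gap: 0.3
```

Run:
```python
from h import *
c=Cam("scene","pics/scene3.png");print(manip.get_state()['eef_pos'],manip.get_state()['contact_force'],c.proj(manip.get_state()['eef_pos']))
t=Cam("top","pics/top3.png");print(t.proj(manip.get_state()['eef_pos']))
f=lambda im,x,y:np.clip(cv2.resize(im[y:y+60,x:x+56],None,fx=7,fy=7,interpolation=cv2.INTER_CUBIC).astype(float)*2.2,0,255)
cv2.imwrite('pics/v5.png',np.hstack([f(c.im,260,235),f(t.im,300,205)]).astype(np.uint8))
```

```text
[ 467.45769861 -107.38733461   52.20688617] [-3.23184756  0.72681901  7.94955167] [285.19195003 273.91336063]
[329.44890221 244.18493315]
```

View pics/v5.png

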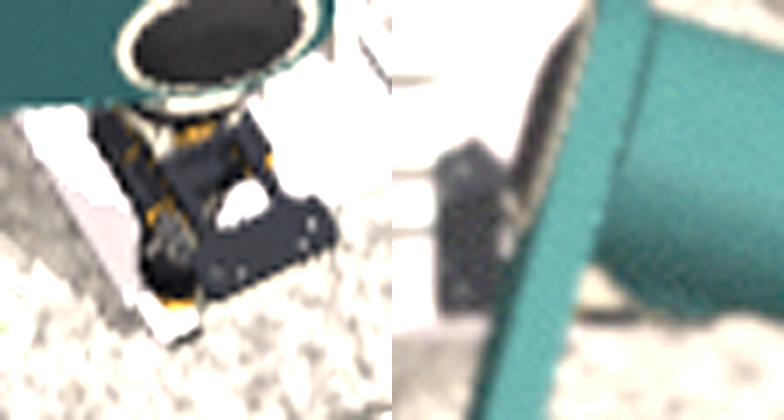

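Call:
arm_command(steps=[[0, 0, 5, 0, 255], [-2.5, -4, 0, 0, 255], [-2.5, -4, 0, 0, 255], [0, 0, -5, 0, 255], [0, 0, -3, 0, 255], [0, 0, -1.4, 0, 255], [0, 0, 0, 0, 255]])

```text
t: 7.68
eef_pos: [417.2, -187.2, 7.5]
eef_rot: [[1.0, 0.003, -0.001], [0.003, -1.0, 0.0], [-0.001, -0.0, -1.0]]
contact_force: [0.3, 0.3, 0.8]
finger_gap: 0.4
```

Call:
arm_command(steps=[[0, 0, -0.2, 0, 255], [0, 0, -0.2, 0, 255], [0, 0, -0.2, 0, 255], [0, 0, 0, 0, 255]])

```text
t: 8.18
eef_pos: [417.3, -187.3, 1.7]
eef_rot: [[1.0, 0.003, 0.0], [0.003, -1.0, 0.0], [0.0, -0.0, -1.0]]
contact_force: [-0.2, -1.1, -0.6]
finger_gap: 0.4
```

Call:
arm_command(steps=[[0, 0, -0.15, 0, 255], [0, 0, -0.15, 0, 255], [0, 0, -0.15, 0, 255], [0, 0, 0, 0, 255]])

```text
t: 8.68
eef_pos: [417.3, -187.3, -3.0]
eef_rot: [[1.0, 0.003, -0.0], [0.003, -1.0, 0.0], [-0.0, -0.0, -1.0]]
contact_force: [0.1, -0.3, -0.8]
finger_gap: 0.4
```

Call:
arm_command(steps=[[0, 0, -0.5, 0, 255], [0, 0, -0.5, 0, 255], [0, 0, -0.5, 0, 255], [0, 0, -0.4, 0, 255], [0, 0, -0.2, 0, 255], [0, 0, -0.2, 0, 255], [0, 0, 0, 0, 255]])

```text
t: 9.55
eef_pos: [417.3, -187.4, -25.9]
eef_rot: [[1.0, 0.003, -0.0], [0.003, -1.0, 0.0], [-0.0, -0.0, -1.0]]
contact_force: [-0.7, -0.1, 0.3]
finger_gap: 0.4
```

Call:
arm_command(steps=[[0, 0, -0.2, 0, 255], [0, 0, -0.2, 0, 255], [0, 0, -0.2, 0, 255], [0, 0, 0, 0, 255]])

```text
t: 10.05
eef_pos: [417.4, -187.4, -31.8]
eef_rot: [[1.0, 0.003, 0.0], [0.003, -1.0, 0.0], [0.0, -0.0, -1.0]]
contact_force: [0.4, 0.5, 0.9]
finger_gap: 0.7
```

Call:
arm_command(steps=[[0, 0, -0.1, 0, 255], [0, 0, -0.1, 0, 255], [0, 0, -0.1, 0, 255], [0, 0, 0, 0, 255]])

```text
t: 10.55
eef_pos: [418.4, -187.6, -32.9]
eef_rot: [[1.0, 0.003, 0.002], [0.003, -1.0, -0.0], [0.002, 0.0, -1.0]]
contact_force: [-9.9, 1.2, 24.4]
finger_gap: 0.8
```

Closed fingers met the bench at a reported z of about -32.5, so the true tips sit about 32 mm above the reported TCP. From here I correct z by that amount.

Call:
arm_command(steps=[[0, 0, 6, 0, 255], [0, 0, 6, 10, 0], [2.5, 4, 1.5, 10, 0], [2.5, 4, 0, 10, 0], [0, 0, 0, 10, 0], [0, 0, 0, 10, 0], [0, 0, 0, 10, 0], [0, 0, 0, 0, 0], [0, 0, -2, 0, 0], [0, 0, 0, 0, 0]])

```text
t: 11.8
eef_pos: [466.3, -107.1, 77.8]
eef_rot: [[0.5, 0.866, -0.003], [0.866, -0.5, 0.001], [-0.001, -0.003, -1.0]]
contact_force: [-0.8, 1.5, 0.2]
finger_gap: 85.5
```

Call:
arm_command(steps=[[0, 0, -3, 0, 0], [0, 0, -1.8, 0, 0], [0, 0, 0, 0, 0], [0, 0, 0, 0, 255], [0, 0, 0, 0, 255], [0, 0, 0, 0, 255], [0, 0, 0, 0, 255], [0, 0, 0, 0, 255], [0, 0, 0, 0, 255], [0, 0, 0, 0, 255]])

```text
t: 13.05
eef_pos: [467.1, -107.2, 32.1]
eef_rot: [[0.497, 0.867, -0.001], [0.867, -0.497, 0.0], [-0.0, -0.001, -1.0]]
contact_force: [-4.9, 1.7, 2.6]
finger_gap: 39.5
```

Call:
arm_command(steps=[[0, 0, 0, -10, 255], [0, 0, 0, -10, 255], [0, 0, 0, -10, 255], [0, 0, 0, -10, 255], [0, 0, 0, -10, 255], [0, 0, 0, -10, 255], [0, 0, 0, 0, 255]])

```text
t: 13.92
eef_pos: [467.4, -107.6, 32.2]
eef_rot: [[1.0, 0.004, 0.0], [0.004, -1.0, -0.001], [0.0, 0.001, -1.0]]
contact_force: [-0.1, -2.7, 0.9]
finger_gap: 39.6
```

Call:
arm_command(steps=[[0, 0, 0, 0, 0], [0, 0, 0, 0, 0], [0, 0, 0, 0, 0], [0, 0, 6, 0, 0], [-2, -6, 3, 0, 0], [-2, -6, 0, 0, 0], [-2, -6, 0, 0, 0], [-2, -6, 0, 0, 0], [-2, -6, 0, 0, 0], [0, 0, 0, 0, 0]])

```text
t: 15.18
eef_pos: [368.7, -401.0, 118.4]
eef_rot: [[1.0, -0.0, -0.001], [-0.0, -1.0, 0.0], [-0.001, -0.0, -1.0]]
contact_force: [-0.2, 0.3, -0.8]
finger_gap: 92.8
```

Run:
```python
from h import *
for n in("top","scene"):
  c=Cam(n,f"pics/{n}4.png")
  for side in(1,-1):
    s,r=cprof(c,side,z=53);print(n,side);print(np.array2string(np.vstack([s,r[1]]).astype(int),max_line_width=250))
```

```text
top 1
[[-32 -30 -28 -26 -24 -22 -20 -18 -16 -14 -12 -10  -8  -6  -4  -2   0   2   4   6   8  10  12  14  16  18  20  22  24  26  28  30  32]
 [ 88  84  90 100 108 110 111 110 108 108 114 126 140 151 158 162 163 163 162 154 139 117  96  88  97 116 137 150 153 144 123  98  77]]
top -1
[[-32 -30 -28 -26 -24 -22 -20 -18 -16 -14 -12 -10  -8  -6  -4  -2   0   2   4   6   8  10  12  14  16  18  20  22  24  26  28  30  32]
 [124 108 108 125 142 151 147 131 107  84  70  65  65  74  90 114 136 152 161 164 163 161 156 150 149 152 156 156 153 146 132 115 107]]
scene 1
[[-32 -30 -28 -26 -24 -22 -20 -18 -16 -14 -12 -10  -8  -6  -4  -2   0   2   4   6   8  10  12  14  16  18  20  22  24  26  28  30  32]
 [206 184 151 124 113 105 107 109 100  95 106 120 148 170 170 167 178 186 182 175 153 126  88  77 102 128 162 180 174 146  81  48  80]]
scene -1
[[-32 -30 -28 -26 -24 -22 -20 -18 -16 -14 -12 -10  -8  -6  -4  -2   0   2   4   6   8  10  12  14  16  18  20  22  24  26  28  30  32]
 [172 163 151 145 161 181 188 185 168 131  97  71  54  54  54  86 133 168 190 196 176 149 117  92  86  81  80  80  80  80  80  81  81]]
```

Call:
arm_command(steps=[[2, 6, 0, 6, 0], [2, 6, 0, 6, 0], [2, 6, 0, 6, 0], [2, 6, 0, 6, 0], [1.9, 5.4, -2, 6, 0], [0, 0, -4, 0, 0], [0, 0, -2.8, 0, 0], [0, 0, 0, 0, 120], [0, 0, 0, 0, 255], [0, 0, 0, 0, 255], [0, 0, 0, 0, 255], [0, 0, 0, 0, 255]])

```text
t: 16.77
eef_pos: [468.6, -107.1, 31.3]
eef_rot: [[0.865, 0.502, 0.001], [0.502, -0.865, -0.0], [0.0, 0.0, -1.0]]
contact_force: [-0.4, 0.1, -0.1]
finger_gap: 47.5
```

Call:
arm_command(steps=[[0, 0, 0, 0, 255], [0, 0, 0, 0, 255], [0, 0, 0, -10, 255], [0, 0, 0, -10, 255], [0, 0, 0, -10, 255], [0, 0, 0, -10, 255], [0, 0, 0, -10, 255], [0, 0, 0, -10, 255], [0, 0, 0, -10, 255], [0, 0, 0, 0, 255]])

```text
t: 18.02
eef_pos: [468.2, -108.8, 31.2]
eef_rot: [[0.766, -0.643, -0.001], [-0.643, -0.766, -0.004], [0.002, 0.003, -1.0]]
contact_force: [-5.9, -14.2, 4.1]
finger_gap: 39.4
```

Call:
arm_command(steps=[[0, 0, 0, 0, 0], [0, 0, 0, 0, 0], [0, 0, 0, 0, 0], [0, 0, 5, 0, 0], [0, 0, 4, 0, 0], [-0.2, 5.45, 0, 0, 0], [-0.1, 5.45, 0, 0, 0], [0, 5.45, 0, 0, 0], [0, 5.45, 0, 0, 0], [0, 0, 0, 0, 0]])

```text
t: 19.27
eef_pos: [465.1, 114.1, 120.8]
eef_rot: [[0.771, -0.637, -0.0], [-0.637, -0.771, 0.001], [-0.0, -0.0, -1.0]]
contact_force: [0.8, -0.1, 0.3]
finger_gap: 93.0
```

Call:
arm_command(steps=[[0, 0, -5, 0, 0], [0, 0, -4, 0, 0], [0, 0, 0, 0, 120], [0, 0, 0, 0, 255], [0, 0, 0, 0, 255], [0, 0, 0, 0, 255], [0, 0, 0, 0, 255], [0, 0, 0, 0, 255], [0, 0, 0, 0, 255]])

```text
t: 20.4
eef_pos: [463.8, 108.8, 31.1]
eef_rot: [[0.768, -0.641, -0.005], [-0.641, -0.768, -0.005], [-0.0, 0.007, -1.0]]
contact_force: [-19.5, -21.1, 17.3]
finger_gap: 39.6
```

Call:
arm_command(steps=[[-0.2, -0.2, 0, 0, 255], [0, 0, 0, 0, 255]])

```text
t: 20.65
eef_pos: [463.7, 108.8, 31.2]
eef_rot: [[0.768, -0.641, 0.001], [-0.641, -0.768, -0.0], [0.001, -0.0, -1.0]]
contact_force: [2.7, -2.2, 2.2]
finger_gap: 39.4
```

Now centred. Turn the left knob 120° CCW.

Call:
arm_command(steps=[[0, 0, 0, 10, 255], [0, 0, 0, 10, 255], [0, 0, 0, 10, 255], [0, 0, 0, 10, 255], [0, 0, 0, 10, 255], [0, 0, 0, 10, 255], [0, 0, 0, 10, 255], [0, 0, 0, 10, 255], [0, 0, 0, 10, 255], [0, 0, 0, 10, 255], [0, 0, 0, 10, 255], [0, 0, 0, 10, 255]])

```text
t: 22.15
eef_pos: [463.6, 109.7, 31.2]
eef_rot: [[0.165, 0.986, 0.0], [0.986, -0.165, 0.001], [0.001, 0.0, -1.0]]
contact_force: [-1.1, 2.8, 2.2]
finger_gap: 39.5
```

Call:
arm_command(steps=[[0, 0, 0, 0, 255], [0, 0, 0, 0, 0], [0, 0, 0, 0, 0], [0, 0, 0, 0, 0], [0, 0, 6, 0, 0], [0, 0, 3, 0, 0], [-1, -6, 0, 0, 0], [-1, -6, 0, 0, 0], [-1, -6, 0, 0, 0], [-1, -6, 0, 0, 0], [-1, -6, 0, 0, 0], [-1, -6, 0, 0, 0]])

```text
t: 23.65
eef_pos: [402.7, -253.0, 121.1]
eef_rot: [[0.172, 0.985, 0.001], [0.985, -0.172, -0.0], [-0.0, 0.001, -1.0]]
contact_force: [1.8, -0.3, 0.4]
finger_gap: 92.9
```

Call:
arm_command(steps=[[-2, -6, 0, 0, 0], [-2, -6, 0, 0, 0], [-2, -6, 0, 0, 0], [0, 0, 0, 0, 0]])

```text
t: 24.15
eef_pos: [342.3, -431.6, 120.2]
eef_rot: [[0.176, 0.984, -0.001], [0.984, -0.176, 0.001], [0.0, -0.001, -1.0]]
contact_force: [-0.4, 0.3, 0.1]
finger_gap: 92.8
```

Run:
```python
from h import *
for n in("top","scene"):
  c=Cam(n,f"pics/{n}5.png")
  for side in(1,-1):
    s,r=cprof(c,side,z=53);print(n,side);print(np.array2string(np.vstack([s,r[1]]).astype(int),max_line_width=250))
```

```text
top 1
[[-32 -30 -28 -26 -24 -22 -20 -18 -16 -14 -12 -10  -8  -6  -4  -2   0   2   4   6   8  10  12  14  16  18  20  22  24  26  28  30  32]
 [ 87  80  83  93 104 109 113 115 112 110 112 115 114 108  96  81  67  61  58  57  59  66  80 103 128 147 158 161 157 146 126 104  86]]
top -1
[[-32 -30 -28 -26 -24 -22 -20 -18 -16 -14 -12 -10  -8  -6  -4  -2   0   2   4   6   8  10  12  14  16  18  20  22  24  26  28  30  32]
 [122 107 108 125 143 155 159 159 154 143 123 102  82  69  64  65  67  75  91 112 132 145 148 146 145 149 154 155 153 147 133 118 110]]
scene 1
[[-32 -30 -28 -26 -24 -22 -20 -18 -16 -14 -12 -10  -8  -6  -4  -2   0   2   4   6   8  10  12  14  16  18  20  22  24  26  28  30  32]
 [211 190 163 141 125 109 108 106  97  92 104 113 111 102  84  80  72  62  63  68  73  90 133 154 158 161 173 180 170 137  84  65  85]]
scene -1
[[-32 -30 -28 -26 -24 -22 -20 -18 -16 -14 -12 -10  -8  -6  -4  -2   0   2   4   6   8  10  12  14  16  18  20  22  24  26  28  30  32]
 [179 173 162 153 165 185 195 201 202 189 169 130  91  69  59  56  56  58  66  90 136 172 184 189 186 190 185 175 139  94  71  64  75]]
```

Call:
arm_command(steps=[[2.1, 5.4, 0, 0, 0], [2.1, 5.4, 0, 0, 0], [2.1, 5.4, 0, 0, 0], [2.1, 5.4, 0, 0, 0], [2.1, 5.4, 0, 0, 0], [2.1, 5.3, -2, 0, 0], [0, 0, -4, 0, 0], [0, 0, -2.9, 0, 0], [0, 0, 0, 0, 120], [0, 0, 0, 0, 255], [0, 0, 0, 0, 255], [0, 0, 0, 0, 255]])

```text
t: 25.75
eef_pos: [470.6, -106.0, 32.8]
eef_rot: [[0.171, 0.985, 0.001], [0.985, -0.171, -0.0], [-0.0, 0.001, -1.0]]
contact_force: [-0.4, 0.7, -0.5]
finger_gap: 57.5
```

Call:
arm_command(steps=[[0, 0, 0, 0, 255], [0, 0, 0, 0, 255], [0, 0, 0, 0, 255], [0, 0, 0, -8, 255], [0, 0, 0, -7, 255], [0, 0, 0, -7, 255], [0, 0, 0, 0, 255]])

```text
t: 26.62
eef_pos: [467.2, -105.4, 31.9]
eef_rot: [[0.529, 0.848, -0.007], [0.848, -0.529, 0.001], [-0.003, -0.007, -1.0]]
contact_force: [-30.5, 4.7, 19.0]
finger_gap: 39.7
```

Call:
arm_command(steps=[[0, 0, 0, 0, 0], [0, 0, 0, 0, 0], [0, 0, 0, 0, 0], [0, 0, 5, 0, 0], [0, 0, 4, 0, 0], [-0.2, 5.4, 0, 0, 0], [-0.2, 5.4, 0, 0, 0], [-0.2, 5.4, 0, 0, 0], [-0.1, 5.3, 0, 0, 0], [0, 0, 0, 0, 0], [0, 0, 0, 0, 0]])

```text
t: 28.0
eef_pos: [463.2, 109.0, 121.9]
eef_rot: [[0.527, 0.85, -0.0], [0.85, -0.527, -0.0], [-0.0, 0.0, -1.0]]
contact_force: [0.2, -0.2, -0.6]
finger_gap: 92.6
```

Call:
arm_command(steps=[[0, 0, -5, 0, 0], [0, 0, -4, 0, 0], [0, 0, 0, 0, 120], [0, 0, 0, 0, 255], [0, 0, 0, 0, 255], [0, 0, 0, 0, 255], [0, 0, 0, 0, 255], [0, 0, 0, 0, 255], [0, 0, 0, 0, 255]])

```text
t: 29.12
eef_pos: [463.4, 109.2, 32.2]
eef_rot: [[0.527, 0.85, 0.001], [0.85, -0.527, -0.0], [0.0, 0.001, -1.0]]
contact_force: [1.3, -1.6, 1.7]
finger_gap: 39.6
```

Well centred. Turn +44°, release, go clear of both views and measure.

Call:
arm_command(steps=[[0, 0, 0, 10, 255], [0, 0, 0, 10, 255], [0, 0, 0, 10, 255], [0, 0, 0, 10, 255], [0, 0, 0, 4, 255], [0, 0, 0, 0, 255], [0, 0, 0, 0, 0], [0, 0, 0, 0, 0], [0, 0, 0, 0, 0], [0, 0, 6, 0, 0], [0, 0, 3, 0, 0]])

```text
t: 30.5
eef_pos: [463.7, 109.3, 124.6]
eef_rot: [[-0.21, 0.978, 0.002], [0.978, 0.21, 0.0], [-0.0, 0.002, -1.0]]
contact_force: [-0.1, -0.5, -0.1]
finger_gap: 84.6
```

Call:
arm_command(steps=[[-1, -6, 0, 0, 0], [-1, -6, 0, 0, 0], [-1, -6, 0, 0, 0], [-1, -6, 0, 0, 0], [-1, -6, 0, 0, 0], [-1, -6, 0, 0, 0], [-2, -6, 0, 0, 0], [-2, -6, 0, 0, 0], [-2, -6, 0, 0, 0], [0, 0, 0, 0, 0]])

```text
t: 31.75
eef_pos: [342.1, -431.4, 121.2]
eef_rot: [[-0.207, 0.978, -0.001], [0.978, 0.207, 0.001], [0.001, -0.001, -1.0]]
contact_force: [1.0, 0.8, -0.1]
finger_gap: 92.8
```

Run:
```python
from h import *
I=[]
for n in("top","scene"):
  c=Cam(n,f"pics/{n}6.png")
  f=lambda x,y:cv2.resize(c.im[y:y+26,x:x+36],None,fx=11,fy=11,interpolation=cv2.INTER_CUBIC)
  I.append(np.hstack([f(258,221),f(304,221)] if n=="top" else [f(252,218),f(272,248)]))
  for side in(1,-1):
    s,r=cprof(c,side,z=53);print(n,side);print(np.array2string(np.vstack([s,r[1]]).astype(int),max_line_width=250))
cv2.imwrite('pics/v6.png',np.vstack(I))
```

```text
top 1
[[-32 -30 -28 -26 -24 -22 -20 -18 -16 -14 -12 -10  -8  -6  -4  -2   0   2   4   6   8  10  12  14  16  18  20  22  24  26  28  30  32]
 [ 89  80  82  91 102 109 113 114 113 109 105  98  87  72  60  54  54  59  69  87 108 124 131 135 142 152 159 163 158 146 125 100  76]]
top -1
[[-32 -30 -28 -26 -24 -22 -20 -18 -16 -14 -12 -10  -8  -6  -4  -2   0   2   4   6   8  10  12  14  16  18  20  22  24  26  28  30  32]
 [122 106 104 120 137 148 152 153 151 145 135 123 106  88  71  65  62  65  74  89 107 123 131 131 134 142 151 154 152 146 132 118 109]]
scene 1
[[-32 -30 -28 -26 -24 -22 -20 -18 -16 -14 -12 -10  -8  -6  -4  -2   0   2   4   6   8  10  12  14  16  18  20  22  24  26  28  30  32]
 [212 194 168 146 126 108 107 105  98  96 108 106  72  52  60  73  87  94  83  82 119 143 147 142 156 169 175 175 163 130  80  64  81]]
scene -1
[[-32 -30 -28 -26 -24 -22 -20 -18 -16 -14 -12 -10  -8  -6  -4  -2   0   2   4   6   8  10  12  14  16  18  20  22  24  26  28  30  32]
 [178 173 168 168 181 198 203 204 205 201 194 171 144 111  83  67  58  56  56  68 106 143 160 171 180 188 177 158 120  85  72  86 100]]
```

View pics/v6.png

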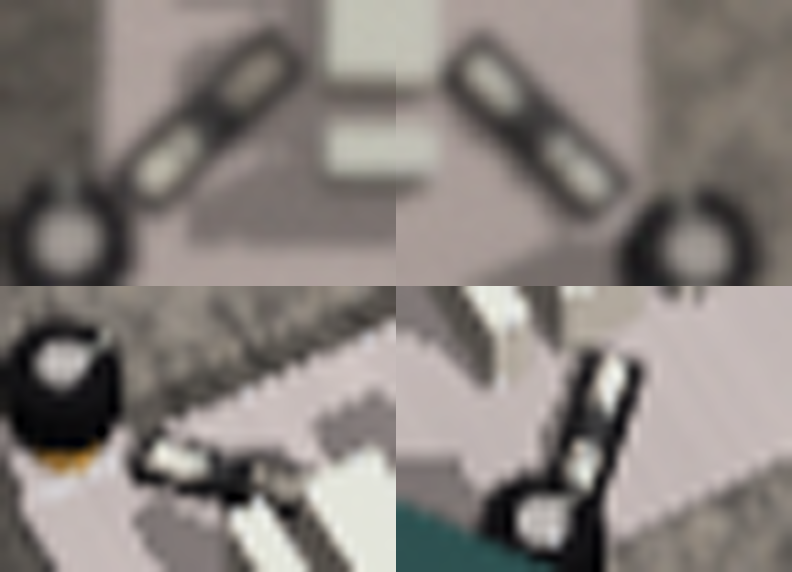

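Run:
```python
from h import *
T=Cam("top");x0,y0=160,215
g=cv2.cvtColor(T.im,cv2.COLOR_BGR2GRAY)
u=cv2.resize(g[y0:y0+65,x0:x0+85],None,fx=6,fy=6,interpolation=cv2.INTER_CUBIC)
for th in(125,140):
 n,l,st,ce=cv2.connectedComponentsWithStats((u>th).astype(np.uint8))
 for i in range(1,n):
  if st[i][4]>150:
    p=np.argwhere(l==i)[:,::-1].astype(np.float32);r=cv2.minAreaRect(p);b=cv2.boxPoints(r);c=(np.array(r[0])+.5)/6-.5+[x0,y0]
    print(th,st[i],np.round(r[1],1),c.round(1),T.ray(*c,120.3).round(1),[T.ray(*((q+.5)/6-.5+[x0,y0]),120.3).round(0)[:2].tolist() for q in b])
```

```text
125 [189   0  41  35 816] [34. 40.] [194.4 217.4] [532.8 328.8 120.3] [[542.0, 340.0], [542.0, 319.0], [524.0, 318.0], [523.0, 339.0]]
125 [449   0  55  41 993] [42.  42.3] [238.8 216.9] [538.2 189.7 120.3] [[534.0, 205.0], [554.0, 194.0], [543.0, 175.0], [523.0, 185.0]]
125 [ 70   5  23  21 336] [18.4 19.8] [172.9 216.9] [532.5 396.1 120.3] [[532.0, 403.0], [540.0, 396.0], [533.0, 389.0], [525.0, 396.0]]
125 [250   6  26  50 724] [49. 25.] [203.3 219.7] [526.4 300.5 120.3] [[539.0, 308.0], [540.0, 295.0], [514.0, 293.0], [513.0, 306.0]]
125 [131  37  25  19 309] [15.1 24.6] [183.6 222.6] [515.4 361.6 120.3] [[514.0, 369.0], [523.0, 360.0], [517.0, 354.0], [508.0, 363.0]]
125 [ 321   53  125  132 8156] [102.4 119.9] [221.5 233.5] [484.1 241.5 120.3] [[490.0, 282.0], [524.0, 230.0], [478.0, 201.0], [445.0, 253.0]]
125 [  0  55  42  27 465] [21.1 44.3] [163.  225.8] [503.4 425.1 120.3] [[507.0, 438.0], [511.0, 415.0], [500.0, 413.0], [496.0, 435.0]]
125 [159  78  36  20 465] [16.1 36.1] [188.9 229. ] [495.5 343.6 120.3] [[497.0, 354.0], [502.0, 336.0], [494.0, 333.0], [489.0, 352.0]]
1
[... 1643 characters left out ...]
]
125 [ 39 340  18  19 170] [12.2 19.4] [167.3 272.9] [358.  401.1 120.3] [[357.0, 407.0], [363.0, 400.0], [359.0, 395.0], [352.0, 403.0]]
125 [230 372  14  18 173] [18.4 11.2] [198.9 278.1] [344.7 303.6 120.3] [[349.0, 308.0], [350.0, 302.0], [341.0, 300.0], [340.0, 305.0]]
125 [ 28 374  19  16 192] [20.6 12.1] [165.7 278.3] [341.6 404.9 120.3] [[345.0, 410.0], [348.0, 405.0], [338.0, 400.0], [336.0, 405.0]]
140 [ 344  120   98   62 1357] [ 17.5 112.5] [224.9 239.3] [466.3 230.1 120.3] [[455.0, 257.0], [486.0, 208.0], [478.0, 203.0], [447.0, 252.0]]
140 [ 105  261   97   61 1339] [ 16.8 112.2] [184.9 262.8] [390.2 349.4 120.3] [[378.0, 375.0], [409.0, 328.0], [402.0, 323.0], [371.0, 370.0]]
```

```bash
cat >> h.py <<'E'
def tri(A,a,B,b):
    d1=A.R.T@np.linalg.solve(A.K,[*a,1.]);d2=B.R.T@np.linalg.solve(B.K,[*b,1.])
    M=np.c_[d1,-d2];x=np.linalg.lstsq(M,B.C-A.C,rcond=None)[0];p,q=A.C+d1*x[0],B.C+d2*x[1]
    return (p+q)/2,np.linalg.norm(p-q)
E
python3 - <<'E'
from h import *
T=Cam("top");S=Cam("scene","pics/scene7.png")
for X in([466,230,120],[390,349,120]):print(S.proj(X))
x0,y0=185,165
cv2.imwrite('pics/v7.png',cv2.resize(S.im[y0:y0+55,x0:x0+90],None,fx=8,fy=8,interpolation=cv2.INTER_CUBIC))
g=cv2.cvtColor(S.im,cv2.COLOR_BGR2GRAY)
u=cv2.resize(g[y0:y0+55,x0:x0+90],None,fx=6,fy=6,interpolation=cv2.INTER_CUBIC)
for th in(165,185,):
 n,l,st,ce=cv2.connectedComponentsWithStats((u>th).astype(np.uint8))
 for i in range(1,n):
  if st[i][4]>300:
    p=np.argwhere(l==i)[:,::-1].astype(np.float32);r=cv2.minAreaRect(p);c=(np.array(r[0])+.5)/6-.5+[x0,y0]
    print(th,st[i],np.round(r[1],1),c.round(1),tri(T,(224.9,239.3),S,c),tri(T,(184.9,262.8),S,c))
E
```

```text
[243.20448059 196.92561947]
[212.60730712 182.90645114]
165 [133  92  78  36 622] [83.8 10.7] [213.2 182.9] (array([402.51289466, 220.04615728, 277.4828361 ]), np.float64(89.17956764685746)) (array([391.37657618, 349.49808103, 118.3272549 ]), np.float64(2.2044195608673465))
165 [314 174  76  41 646] [83.6 10.7] [243.2 196.7] (array([466.09219524, 229.79605703, 121.76159724]), np.float64(0.18162067551390776)) (array([452.83460948, 356.30589688, -25.55764923]), np.float64(113.83965722410598))
```

View pics/v7.png

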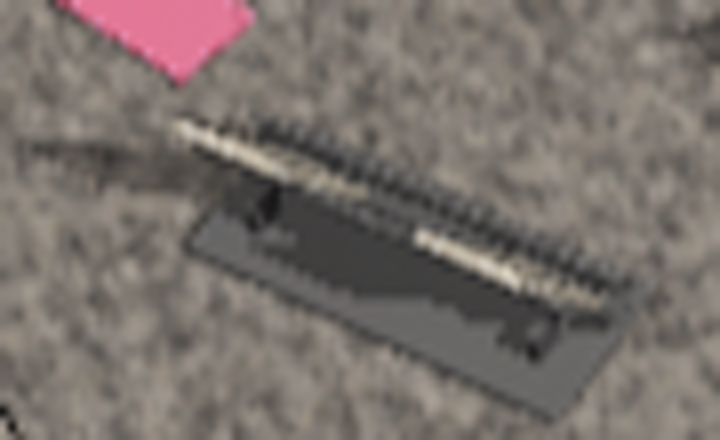

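Call:
arm_command(steps=[[1.1, 5.55, 0, 1.7, 0], [1.1, 5.55, 0, 1.7, 0], [1.1, 5.55, 0, 1.7, 0], [1.1, 5.55, 0, 1.7, 0], [1.1, 5.55, 0, 1.7, 0], [1.1, 5.55, 0, 1.7, 0], [1.1, 5.55, 0, 1.7, 0], [1.1, 5.55, 0, 1.7, 0], [1.1, 5.55, 0, 1.7, 0], [1.1, 5.55, 0, 1.7, 0], [1.1, 5.55, 0, 1.7, 0], [1.2, 5.6, 0, 1.7, 0]], force=12)

```text
t: 33.5
eef_pos: [476.1, 240.9, 122.5]
eef_rot: [[-0.541, 0.841, 0.001], [0.841, 0.541, 0.0], [-0.0, 0.001, -1.0]]
contact_force: [0.6, -0.6, 0.1]
finger_gap: 93.0
```

Call:
arm_command(steps=[[0, 0, 0, 0, 0], [0, 0, 0, 0, 0]])

```text
t: 33.75
eef_pos: [476.2, 238.2, 121.9]
eef_rot: [[-0.54, 0.842, -0.0], [0.842, 0.54, -0.0], [-0.0, -0.0, -1.0]]
contact_force: [0.1, -1.2, -0.6]
finger_gap: 92.8
```

Call:
arm_command(steps=[[0, -0.2, -3.3, 0, 0], [0, 0, -3.3, 0, 0], [0, 0, 0, 0, 120], [0, 0, 0, 0, 140], [0, 0, 0, 0, 150], [0, 0, 0, 0, 160], [0, 0, 0, 0, 170]])

```text
t: 34.62
eef_pos: [477.1, 235.9, 56.4]
eef_rot: [[-0.538, 0.843, 0.001], [0.843, 0.538, 0.0], [-0.0, 0.001, -1.0]]
contact_force: [0.8, -0.6, 0.6]
finger_gap: 47.7
```

Call:
arm_command(steps=[[0, 0, 0, 0, 255], [0, 0, 0, 0, 255], [0, 0, 0, 0, 255], [0, 0, 0, 0, 255]])

```text
t: 35.12
eef_pos: [477.2, 236.0, 56.3]
eef_rot: [[-0.538, 0.843, 0.001], [0.843, 0.538, 0.0], [-0.0, 0.001, -1.0]]
contact_force: [1.4, 1.8, 2.2]
finger_gap: 25.5
```

Call:
arm_command(steps=[[0, 0, 0, 0, 255], [0, 0, 0, 0, 255], [0, 0, 1, 0, 255], [0, 0, 1, 0, 255], [0, 0, 1, 0, 255], [0, 0, 1, 0, 255], [0, 0, 1, 0, 255], [0, 0, 1, 0, 255]])

```text
t: 36.12
eef_pos: [476.8, 235.8, 116.6]
eef_rot: [[-0.538, 0.843, -0.0], [0.843, 0.538, -0.0], [0.0, -0.0, -1.0]]
contact_force: [3.2, 2.7, -0.7]
finger_gap: 12.4
```

Call:
arm_command(steps=[[0, 0, 1.5, 0, 255], [0, 0, 1.5, 0, 255], [0, 0, 1.5, 0, 255], [0, 0, 1.5, 0, 255], [0, 0, 1.5, 0, 255], [0, 0, 1.5, 0, 255], [0, 0, 0, 0, 255], [0, 0, 0, 0, 255]])

```text
t: 37.12
eef_pos: [476.8, 235.8, 205.4]
eef_rot: [[-0.538, 0.843, -0.001], [0.843, 0.538, -0.0], [0.0, -0.001, -1.0]]
contact_force: [0.4, -0.8, -1.9]
finger_gap: 6.1
```

Run:
```python
from h import *
im=cv2.imread('pics/top6.png');T=Cam("top");T.im=im
g=cv2.cvtColor(im,cv2.COLOR_BGR2GRAY).astype(np.float32)
rc=np.array([553.4,2.3]);yaw=.018;c,s=np.cos(yaw),np.sin(yaw)
xs=np.arange(-76,77,2.);o=0
for y in(-20,-10,0,10,20):
  m=np.array([T.proj([rc[0]+c*x-s*y,rc[1]+s*x+c*y,78]) for x in xs],np.float32);o=o+cv2.remap(g,m[:,:1],m[:,1:],cv2.INTER_LINEAR).ravel()/5
print(np.array2string(np.vstack([xs,o]).astype(int),max_line_width=200))
ys=np.arange(-46,47,2.);o=0
for x in(-22,22,-26,26,-18,18):
  m=np.array([T.proj([rc[0]+c*x-s*y,rc[1]+s*x+c*y,78]) for y in ys],np.float32);o=o+cv2.remap(g,m[:,:1],m[:,1:],cv2.INTER_LINEAR).ravel()/6
print(np.array2string(np.vstack([ys,o]).astype(int),max_line_width=200))
```

```text
[[-76 -74 -72 -70 -68 -66 -64 -62 -60 -58 -56 -54 -52 -50 -48 -46 -44 -42 -40 -38 -36 -34 -32 -30 -28 -26 -24 -22 -20 -18 -16 -14 -12 -10  -8  -6  -4  -2   0   2   4   6   8  10  12  14  16  18  20
   22  24  26  28  30  32  34  36  38  40  42  44  46  48  50  52  54  56  58  60  62  64  66  68  70  72  74  76]
 [122 113 103 105 116 145 168 184 189 190 186 175 160 142 125 110 104 103 123 145 167 180 189 191 192 192 192 192 192 192 192 191 188 180 166 148 126 108  97 100 114 141 165 180 188 191 192 192 192
  192 192 192 192 191 188 183 165 144 120 101  88  98 114 144 167 183 188 191 187 180 171 163 155 151 145 136 127]]
[[-46 -44 -42 -40 -38 -36 -34 -32 -30 -28 -26 -24 -22 -20 -18 -16 -14 -12 -10  -8  -6  -4  -2   0   2   4   6   8  10  12  14  16  18  20  22  24  26  28  30  32  34  36  38  40  42  44  46]
 [147 148 151 155 159 164 173 182 187 190 191 192 192 192 192 192 192 192 192 192 192 192 192 192 192 192 192 192 192 192 192 192 192 192 192 192 191 185 177 151 130 115 111 112 111 111 112]]
```

Call:
arm_command(steps=[[2, -3.9, 0, -5.3, 255], [2, -3.9, 0, -5.3, 255], [2, -3.9, 0, -5.3, 255], [2, -3.9, 0, -5.3, 255], [2, -3.9, 0, -5.3, 255], [2, -3.9, 0, -5.1, 255], [0, 0, 0, 0, 255], [0, 0, 0, 0, 255]], force=25)

```text
t: 38.17
eef_pos: [596.6, 2.1, 205.3]
eef_rot: [[-0.017, 1.0, -0.001], [1.0, 0.017, 0.0], [0.0, -0.001, -1.0]]
contact_force: [-0.4, 0.5, -0.9]
finger_gap: 5.8
```

Call:
arm_command(steps=[[0.1, 0, -3, 0, 255], [0, 0, -3, 0, 255], [0, 0, -0.7, 0, 255], [0, 0, -0.7, 0, 255], [0, 0, -0.7, 0, 255], [0, 0, -0.7, 0, 255], [0, 0, 0, 0, 255]])

```text
t: 39.05
eef_pos: [597.7, 1.8, 117.6]
eef_rot: [[-0.017, 1.0, -0.001], [1.0, 0.017, 0.0], [0.0, -0.001, -1.0]]
contact_force: [-0.1, -0.0, -0.5]
finger_gap: 6.0
```

Run:
```python
from h import *
S=Cam("scene","pics/scene8.png");T=Cam("top")
f=lambda im,x,y:np.clip(cv2.resize(im[y:y+65,x:x+65],None,fx=6,fy=6,interpolation=cv2.INTER_CUBIC).astype(float)*1.3,0,255)
cv2.imwrite('pics/v8.png',np.hstack([f(S.im,255,205),f(T.im,265,180)]).astype(np.uint8))
```

```text
(no output)
```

View pics/v8.png

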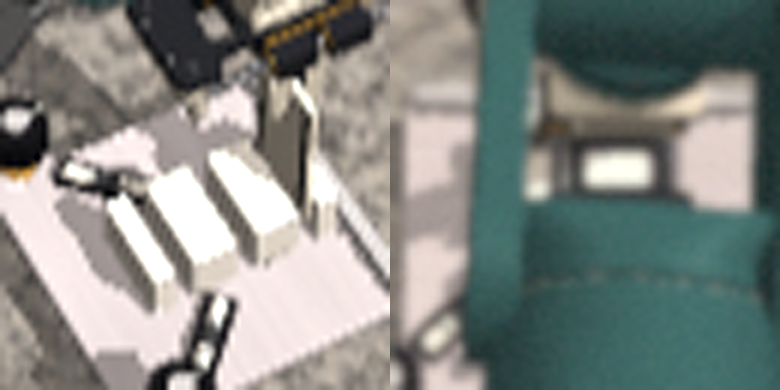

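Call:
arm_command(steps=[[0, 0, -0.7, 0, 255], [0, 0, -0.7, 0, 255], [0, 0, -0.4, 0, 255], [0, 0, -0.3, 0, 255], [0, 0, 0, 0, 255]])

```text
t: 39.78
eef_pos: [597.8, 1.8, 96.7]
eef_rot: [[-0.017, 1.0, -0.0], [1.0, 0.017, 0.0], [0.0, -0.0, -1.0]]
contact_force: [-0.5, -0.6, -0.9]
finger_gap: 6.4
```

Call:
arm_command(steps=[[0, 0, -0.3, 0, 255], [0, 0, -0.2, 0, 255], [0, 0, -0.2, 0, 255], [0, 0, 0, 0, 255]])

```text
t: 40.28
eef_pos: [599.7, 2.2, 94.1]
eef_rot: [[-0.017, 1.0, 0.006], [1.0, 0.017, 0.0], [0.0, 0.006, -1.0]]
contact_force: [-5.3, 3.1, 30.1]
finger_gap: 5.8
```

Call:
arm_command(steps=[[0, 0, 0.4, 0, 255], [0, 0, 0, 0, 200], [0, 0, 0, 0, 190], [0, 0, 0, 0, 190]])

```text
t: 40.78
eef_pos: [597.8, 1.8, 93.5]
eef_rot: [[-0.017, 1.0, -0.001], [1.0, 0.017, 0.0], [0.0, -0.001, -1.0]]
contact_force: [0.2, 0.1, 0.6]
finger_gap: 23.4
```

Call:
arm_command(steps=[[0, 0, 1, 0, 190], [0, 0, 4, 0, 190], [0, 0, 5, 0, 190], [-3, 4, 0, 5, 0], [-3, 4, 0, 5, 0], [-3, 4, 0, 5, 0], [-3, 4, 0, 5, 0], [-3, 4, -2, 5.5, 0], [-2, 5, -2, 5.5, 0]])

```text
t: 41.9
eef_pos: [427.0, 252.9, 154.7]
eef_rot: [[-0.532, 0.847, 0.002], [0.847, 0.532, 0.001], [-0.0, 0.002, -1.0]]
contact_force: [0.7, 0.2, 0.4]
finger_gap: 79.3
```

Call:
arm_command(steps=[[-1.3, 5.2, 0, 0, 0], [-1.3, 5.15, 0, 0, 0], [0, 0, 0, 0, 0], [0, 0, 0, 0, 0], [0, 0, 0, 0, 0]], force=12)

```text
t: 42.52
eef_pos: [402.3, 354.5, 154.3]
eef_rot: [[-0.528, 0.849, 0.0], [0.849, 0.528, 0.0], [-0.0, 0.0, -1.0]]
contact_force: [0.2, 0.5, -0.0]
finger_gap: 92.9
```

Call:
arm_command(steps=[[-0.1, 0.1, -5, 0, 0], [0, 0, -4.8, 0, 0], [0, 0, 0, 0, 170], [0, 0, 0, 0, 170], [0, 0, 0, 0, 170], [0, 0, 0, 0, 170], [0, 0, 0, 0, 255], [0, 0, 0, 0, 255], [0, 0, 0, 0, 255], [0, 0, 0, 0, 255], [0, 0, 0, 0, 255]])

```text
t: 43.9
eef_pos: [401.2, 356.6, 56.3]
eef_rot: [[-0.529, 0.848, 0.001], [0.848, 0.529, 0.001], [0.0, 0.001, -1.0]]
contact_force: [1.5, 0.7, 1.7]
finger_gap: 25.7
```

Call:
arm_command(steps=[[0, 0, 0, 0, 255], [0, 0, 0, 0, 255], [0, 0, 1, 0, 255], [0, 0, 1, 0, 255], [0, 0, 1, 0, 255], [0, 0, 1, 0, 255], [0, 0, 1, 0, 255], [0, 0, 1, 0, 255]])

```text
t: 44.9
eef_pos: [400.9, 356.3, 116.6]
eef_rot: [[-0.529, 0.848, -0.0], [0.848, 0.529, 0.0], [0.0, 0.0, -1.0]]
contact_force: [2.3, 1.4, -1.1]
finger_gap: 12.5
```

Call:
arm_command(steps=[[0, 0, 1.5, 0, 255], [0, 0, 1.5, 0, 255], [0, 0, 1.5, 0, 255], [0, 0, 1.5, 0, 255], [0, 0, 1.5, 0, 255], [0, 0, 1.5, 0, 255], [0, 0, 0, 0, 255], [0, 0, 0, 0, 255]])

```text
t: 45.9
eef_pos: [400.8, 356.2, 205.4]
eef_rot: [[-0.529, 0.848, -0.001], [0.848, 0.529, -0.0], [-0.0, -0.001, -1.0]]
contact_force: [-0.8, 0.5, -1.2]
finger_gap: 6.0
```

Call:
arm_command(steps=[[1.5, -5.1, 0, -4.4, 255], [1.5, -5.1, 0, -4.4, 255], [1.5, -5.1, 0, -4.4, 255], [1.6, -5.1, 0, -4.4, 255], [1.6, -5.1, 0, -4.4, 255], [1.6, -5.1, 0, -4.4, 255], [1.6, -5, 0, -4.5, 255], [0, 0, 0, 0, 255], [0, 0, 0, 0, 255]], force=25)

```text
t: 47.02
eef_pos: [509.6, 0.5, 205.3]
eef_rot: [[-0.019, 1.0, -0.001], [1.0, 0.019, 0.0], [0.0, -0.001, -1.0]]
contact_force: [-0.6, -0.4, -1.7]
finger_gap: 6.0
```

Call:
arm_command(steps=[[0, 0, -3, 0, 255], [0, 0, -3, 0, 255], [0, 0, -0.7, 0, 255], [0, 0, -0.7, 0, 255], [0, 0, -0.7, 0, 255], [0, 0, -0.7, 0, 255], [0, 0, 0, 0, 255]])

```text
t: 47.9
eef_pos: [509.7, 0.3, 117.6]
eef_rot: [[-0.019, 1.0, -0.001], [1.0, 0.019, 0.0], [0.0, -0.001, -1.0]]
contact_force: [0.3, -0.2, -1.0]
finger_gap: 5.5
```

Call:
arm_command(steps=[[0, 0, -0.7, 0, 255], [0, 0, -0.7, 0, 255], [0, 0, -0.4, 0, 255], [0, 0, -0.3, 0, 255], [0, 0, 0, 0, 255]])

```text
t: 48.52
eef_pos: [509.8, 0.3, 96.7]
eef_rot: [[-0.019, 1.0, -0.0], [1.0, 0.019, -0.0], [0.0, -0.0, -1.0]]
contact_force: [0.1, -0.4, -0.9]
finger_gap: 6.1
```

Call:
arm_command(steps=[[0, 0, -0.2, 0, 255], [0, 0, -0.2, 0, 255], [0, 0, 0, 0, 255]])

```text
t: 48.9
eef_pos: [510.3, 0.4, 93.8]
eef_rot: [[-0.019, 1.0, 0.001], [1.0, 0.019, 0.0], [0.0, 0.001, -1.0]]
contact_force: [-2.2, 1.1, 5.2]
finger_gap: 5.8
```

Call:
arm_command(steps=[[0, 0, 0.2, 0, 255], [0, 0, 0, 0, 200], [0, 0, 0, 0, 190], [0, 0, 0, 0, 190], [0, 0, 1, 0, 190], [0, 0, 4, 0, 190], [0, 0, 5, 0, 190], [-2, 5.5, 0, 0, 0], [-2, 5.5, 0, 0, 0], [-2, 5.5, 0, 0, 0], [-2, 5.5, 0, 0, 0]])

```text
t: 50.28
eef_pos: [429.0, 221.9, 195.9]
eef_rot: [[-0.018, 1.0, 0.001], [1.0, 0.018, 0.001], [0.001, 0.001, -1.0]]
contact_force: [1.0, -0.0, -0.2]
finger_gap: 59.2
```

Call:
arm_command(steps=[[-2, 5.5, 0, 0, 0], [-2, 5.5, 0, 0, 0], [0, 0, 0, 0, 0]])

```text
t: 50.65
eef_pos: [388.3, 333.1, 195.4]
eef_rot: [[-0.023, 1.0, -0.0], [1.0, 0.023, 0.0], [0.0, -0.0, -1.0]]
contact_force: [0.0, -0.4, -0.6]
finger_gap: 89.1
```

Run:
```python
from h import *
T=Cam("top","pics/top9.png");S=Cam("scene","pics/scene9.png")
for n,c in(("top",T),("scene",S)):
  for side in(1,-1):
    s,r=cprof(c,side,z=53,rc=np.array([553.4,1.5]),yaw=.018);print(n,side);print(np.array2string(np.vstack([s,r[1]]).astype(int),max_line_width=250))
f=lambda im,x,y,w,h:cv2.resize(im[y:y+h,x:x+w],(390,390*h//w),interpolation=cv2.INTER_CUBIC)
cv2.imwrite('pics/v9.png',np.vstack([np.hstack([f(T.im,250,175,100,75),f(S.im,240,200,100,75)]),np.hstack([f(T.im,340,170,120,90),f(S.im,295,270,100,75)])]))
# combs
g=cv2.cvtColor(T.im,cv2.COLOR_BGR2GRAY);x0,y0=345,170
u=cv2.resize(g[y0:y0+80,x0:x0+50],None,fx=6,fy=6,interpolation=cv2.INTER_CUBIC)
for th in(150,165):
 n,l,st,ce=cv2.connectedComponentsWithStats((u>th).astype(np.uint8))
 for i in range(1,n):
  if st[i][4]>500:
    p=np.argwhere(l==i)[:,::-1].astype(np.float32);r=cv2.minAreaRect(p);b=cv2.boxPoints(r);c=(np.array(r[0])+.5)/6-.5+[x0,y0]
    print(th,st[i],c.round(1),T.ray(*c,22).round(1),[T.ray(*((q+.5)/6-.5+[x0,y0]),22).round(0)[:2].tolist() for q in b])
# box
x0,y0=395,220
u=cv2.resize(g[y0:y0+55,x0:x0+65],None,fx=6,fy=6,interpolation=cv2.INTER_CUBIC)
n,l,st,ce=cv2.connectedComponentsWithStats((u<58).astype(np.uint8))
for i in range(1,n):
  if st[i][4]>2000:
    p=np.argwhere(l==i)[:,::-1].astype(np.float32);r=cv2.minAreaRect(p);b=cv2.boxPoints(r);c=(np.array(r[0])+.5)/6-.5+[x0,y0]
    print('box',st[i],c.round(1),T.ray(*c,36).round(1),[T.ray(*((q+.5)/6-.5+[x0,y0]),36).round(0)[:2].tolist() for q in b])
```

```text
top 1
[[-32 -30 -28 -26 -24 -22 -20 -18 -16 -14 -12 -10  -8  -6  -4  -2   0   2   4   6   8  10  12  14  16  18  20  22  24  26  28  30  32]
 [ 91  83  84  95 107 115 118 120 117 112 108 101  90  74  61  55  56  59  67  85 107 127 135 135 136 140 144 142 136 124 106  87  71]]
top -1
[[-32 -30 -28 -26 -24 -22 -20 -18 -16 -14 -12 -10  -8  -6  -4  -2   0   2   4   6   8  10  12  14  16  18  20  22  24  26  28  30  32]
 [111 106 118 134 145 151 151 150 144 136 126 110  92  75  67  64  66  73  85 103 120 129 130 132 139 146 150 150 146 133 118 109 112]]
scene 1
[[-32 -30 -28 -26 -24 -22 -20 -18 -16 -14 -12 -10  -8  -6  -4  -2   0   2   4   6   8  10  12  14  16  18  20  22  24  26  28  30  32]
 [ 74  73  73  73  73  68  48  42  74 100 112 108  66  40  44  52  65  73  65  73 117 147 159 154 144 149 159 155 129  97  64  55  75]]
scene -1
[[-32 -30 -28 -26 -24 -22 -20 -18 -16 -14 -12 -10  -8  -6  -4  -2   0   2   4   6   8  10  12  14  16  18  20  22  24  26  28  30  32]
 [170 162 161 175 191 198 203 202 197 194 178 154 120  88  69  57  54  56  63  94 131 150 162 175 189 180 163 132  93  72  77  87  89]]
150 [  87   62  115  159 7837] [368.9 193. ] [ 652.  -248.4   22. ] [[621.0, -210.0], [702.0, -252.0], [684.0, -287.0], [603.0, -245.0]]
150 [  89  231   95  163 8261] [367.5 221.5] [ 551.8 -242.    22. ] [[513.0, -211.0], [600.0, -237.0], [591.0, -273.0], [504.0, -247.0]]
165 [  89   64   89  143 5472] [367.6 192. ] [ 655.3 -244.    22. ] [[623.0, -213.0], [700.0, -253.0], [688.0, -276.0], [611.0, -235.0]]
165 [  91  234   83  156 5858] [366.7 221.3] [ 552.5 -239.2   22. ] [[514.0, -213.0], [598.0, -236.0], [591.0, -266.0], [507.0, -242.0]]
box [ 298  111   34  177 3128] [447.  252.7] [ 451.  -504.5   36. ] [[500.0, -497.0], [501.0, -509.0], [403.0, -512.0], [402.0, -501.0]]
box [  48  113   24  188 2325] [404.2 254. ] [ 442.9 -359.8   36. ] [[495.0, -353.0], [496.0, -362.0], [392.0, -366.0], [391.0, -357.0]]
```

View pics/v9.png

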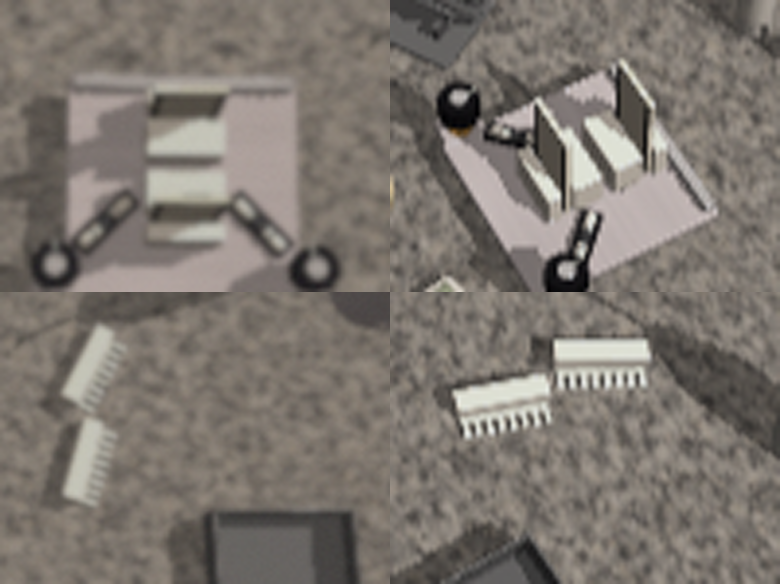

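Run:
```python
from h import *
def line(im,T,c0,d,rng,z,offs):
    g=cv2.cvtColor(im,cv2.COLOR_BGR2GRAY).astype(np.float32);n=np.array([-d[1],d[0]]);o=0
    for k in offs:
        m=np.array([T.proj([*(c0+d*a+n*k),z]) for a in rng],np.float32);o=o+cv2.remap(g,m[:,:1],m[:,1:],cv2.INTER_LINEAR).ravel()/len(offs)
    print(np.array2string(np.vstack([rng,o]).astype(int),max_line_width=230))
T=Cam("top");S=Cam("scene")
b=np.array([447,-432.5]);d=np.array([.998,.055]);r=np.arange(-70,71,3.)
line(T.im,T,b,d,r,36,range(-40,41,10));line(S.im,S,b,d,r,36,range(-40,41,10))
line(T.im,T,b,np.array([-.055,.998]),np.arange(-90,91,4.),36,range(-30,31,10));line(S.im,S,b,np.array([-.055,.998]),np.arange(-90,91,4.),36,range(-30,31,10))
for c,a in(((553.4,-234.5),-16.6),((656.4,-240.8),-27.4)):
    d=np.array([np.cos(np.radians(a)),np.sin(np.radians(a))])
    for C in(T,S):
        line(C.im,C,np.array(c),d,np.arange(-57,58,3.),22,(-4,0,4));line(C.im,C,np.array(c),np.array([-d[1],d[0]]),np.arange(-24,25,2.),22,range(-35,36,5))
```

```text
[[-70 -67 -64 -61 -58 -55 -52 -49 -46 -43 -40 -37 -34 -31 -28 -25 -22 -19 -16 -13 -10  -7  -4  -1   2   5   8  11  14  17  20  23  26  29  32  35  38  41  44  47  50  53  56  59  62  65  68]
 [108  98  88  83  80  79  88  95  96  96  97  97  97  97  96  96  96  97  96  97  97  97  97  97  96  96  96  96  96  97  97  97  97  97  96  93  84  74  68  63  63  76  97 111 115 114 115]]
[[-70 -67 -64 -61 -58 -55 -52 -49 -46 -43 -40 -37 -34 -31 -28 -25 -22 -19 -16 -13 -10  -7  -4  -1   2   5   8  11  14  17  20  23  26  29  32  35  38  41  44  47  50  53  56  59  62  65  68]
 [ 73  71  73  64  41  31  57  93  91  95  95  95  95  95  95  95  95  95  95  95  95  95  95  95  95  95  95  95  95  95  95  95  95  95  87  64  58  58  52  37  30  42  88 109 113 116 125]]
[[-90 -86 -82 -78 -74 -70 -66 -62 -58 -54 -50 -46 -42 -38 -34 -30 -26 -22 -18 -14 -10  -6  -2   2   6  10  14  18  22  26  30  34  38  42  46  50  54  58  62  66  70  74  78  82  86  90]
 [114 109  92  63  47  48  59  66  68  68  68  68  68  72  86  98 100 101 100 100 100 100 101 100 100 100 100 100 100 101 100 100 101 100 100 100 1
[... 1819 characters left out ...]
0  -8  -6  -4  -2   0   2   4   6   8  10  12  14  16  18  20  22  24]
 [146 148 149 151 155 161 169 177 184 190 192 193 193 193 192 187 175 155 130 109  95  90  89  90  93]]
[[-57 -54 -51 -48 -45 -42 -39 -36 -33 -30 -27 -24 -21 -18 -15 -12  -9  -6  -3   0   3   6   9  12  15  18  21  24  27  30  33  36  39  42  45  48  51  54  57]
 [ 75  77  77  73  84 193 217 221 221 221 221 221 221 221 221 220 221 221 221 220 220 220 220 221 221 221 221 221 221 221 221 221 221 215 165 100  84  77  73]]
[[-24 -22 -20 -18 -16 -14 -12 -10  -8  -6  -4  -2   0   2   4   6   8  10  12  14  16  18  20  22  24]
 [178 189 191 180 166 150 149 171 192 210 221 221 221 221 221 221 214 193 167 127 103 114 122 124 125]]
```

Call:
arm_command(steps=[[1.5, -5.15, 0, -9.8, 0], [1.5, -5.15, 0, -9.8, 0], [1.5, -5.15, 0, -9.8, 0], [1.5, -5.15, 0, -9.8, 0], [1.5, -5.15, 0, -9.8, 0], [1.5, -5.15, 0, -9.8, 0], [1.5, -5.15, 0, -9.8, 0], [1.5, -5.15, 0, -9.8, 0], [1.5, -5.15, 0, -9.8, 0], [1.5, -5.15, 0, -9.8, 0], [1.4, -5, 0, -9.8, 0], [0, 0, -3, 0, 0]], force=20)

```text
t: 52.35
eef_pos: [554.0, -239.5, 166.2]
eef_rot: [[0.955, -0.296, 0.002], [-0.296, -0.955, -0.002], [0.003, 0.001, -1.0]]
contact_force: [0.3, 0.8, -0.9]
finger_gap: 92.7
```

Call:
arm_command(steps=[[0, 0, -5, 0, 0], [0, 0, -2, 0, 0], [0, 0, 0, 0, 0], [0, 0, 0, 0, 0]])

```text
t: 52.85
eef_pos: [554.6, -235.2, 97.1]
eef_rot: [[0.958, -0.288, 0.002], [-0.288, -0.958, -0.001], [0.002, 0.0, -1.0]]
contact_force: [-0.3, -0.2, -0.4]
finger_gap: 92.9
```

Call:
arm_command(steps=[[0, 0, -5.5, 0, 0], [0, 0, -4, 0, 0], [0, 0, -1.5, 0, 0], [0, 0, -0.9, 0, 0], [0, 0, 0, 0, 150], [0, 0, 0, 0, 255], [0, 0, 0, 0, 255], [0, 0, 0, 0, 255], [0, 0, 0, 0, 255], [0, 0, 0, 0, 255], [0, 0, 0, 0, 255], [0, 0, 0, 0, 255]])

```text
t: 54.35
eef_pos: [553.9, -234.7, -24.1]
eef_rot: [[0.958, -0.288, -0.0], [-0.288, -0.958, 0.0], [-0.0, -0.0, -1.0]]
contact_force: [0.6, 0.1, -0.1]
finger_gap: 21.6
```

Call:
arm_command(steps=[[0, 0, 4, 0, 255], [0, 0, 5, 0, 255], [-2.7, -4.1, 0, 5, 255], [-2.7, -4.1, 0, 5, 255], [-2.7, -4.1, 0, 5, 255], [-2.7, -4.1, 0, 5, 255], [0, 0, 0, 0, 255], [0, 0, 0, 0, 255]])

```text
t: 55.35
eef_pos: [446.0, -398.5, 65.8]
eef_rot: [[0.998, 0.056, 0.0], [0.056, -0.998, 0.0], [0.0, -0.0, -1.0]]
contact_force: [-0.1, 0.5, 0.0]
finger_gap: 21.7
```

Run:
```python
from h import *
print(manip.get_state()['finger_gap'])
T=Cam("top");S=Cam("scene","pics/scene10.png")
g=cv2.cvtColor(S.im,cv2.COLOR_BGR2GRAY).astype(np.float32)
b=np.array([445,-432.5])
for d,r,z in((np.array([.998,.055]),np.arange(-70,71,3.),36),(np.array([-.055,.998]),np.arange(-90,91,4.),36)):
    n=np.array([-d[1],d[0]])
    for k in(-30,0,30):
        m=np.array([S.proj([*(b+d*a+n*k),z]) for a in r],np.float32);print(np.array2string(np.vstack([r,cv2.remap(g,m[:,:1],m[:,1:],cv2.INTER_LINEAR).ravel()]).astype(int),max_line_width=230))
```

```text
21.686469398282345
[[-70 -67 -64 -61 -58 -55 -52 -49 -46 -43 -40 -37 -34 -31 -28 -25 -22 -19 -16 -13 -10  -7  -4  -1   2   5   8  11  14  17  20  23  26  29  32  35  38  41  44  47  50  53  56  59  62  65  68]
 [109  76  60  57  54  41  39  84  94  98 100 101 100 101 100 100 101 100 100 100 100 100 100 100 100 100 100 100 101 101 101 100 100 100  96  79  62  62  60  49  31  30  68 109 106 107 117]]
[[-70 -67 -64 -61 -58 -55 -52 -49 -46 -43 -40 -37 -34 -31 -28 -25 -22 -19 -16 -13 -10  -7  -4  -1   2   5   8  11  14  17  20  23  26  29  32  35  38  41  44  47  50  53  56  59  62  65  68]
 [ 74  59  71  82  69  40  32  76  95  98 101 101 101 101 101 101 101 101 101 101 101 101 101 101 101 100 101 101  79  51  29  31  34  55  59  34  32  31  31  31  32  31  31  32  32  32  32]]
[[-70 -67 -64 -61 -58 -55 -52 -49 -46 -43 -40 -37 -34 -31 -28 -25 -22 -19 -16 -13 -10  -7  -4  -1   2   5   8  11  14  17  20  23  26  29  32  35  38  41  44  47  50  53  56  59  62  65  68]
 [ 94  66  67  76  71  42  31  68  94  96 101 101 101 102 102 119 198 198 125 151 206 180 118 165 211 168 113 179 180  86  5
[... 492 characters left out ...]
 -42 -38 -34 -30 -26 -22 -18 -14 -10  -6  -2   2   6  10  14  18  22  26  30  34  38  42  46  50  54  58  62  66  70  74  78  82  86  90]
 [111  74  88  62  61  61  61  61  61  72 100 100 101 100 101 100 100 101 100 100 100 100 101 101 101 101 101 158 189 199 189 194 201 172 202 155 152 153 153 127  87  88  78  74  80  90]]
[[-90 -86 -82 -78 -74 -70 -66 -62 -58 -54 -50 -46 -42 -38 -34 -30 -26 -22 -18 -14 -10  -6  -2   2   6  10  14  18  22  26  30  34  38  42  46  50  54  58  62  66  70  74  78  82  86  90]
 [103  73  94  70  60  62  61  61  60  60  83 100 101 100 100 101 101 101 101 100 101 100 101 101 101 100 100 101 101 100 102 102 102  98 100  98  91  73  68  78  60  65  74  84  81  77]]
```

Call:
arm_command(steps=[[-0.2, 0, -4, 0, 255], [0, 0, -2.5, 0, 255], [0, 0, -1.2, 0, 255], [0, 0, -0.6, 0, 255], [0, 0, 0, 0, 255]])

```text
t: 56.08
eef_pos: [444.3, -398.7, -16.6]
eef_rot: [[0.998, 0.057, 0.0], [0.057, -0.998, -0.0], [0.0, 0.0, -1.0]]
contact_force: [0.0, 0.2, -0.2]
finger_gap: 21.7
```

Call:
arm_command(steps=[[0, 0, 0, 0, 200], [0, 0, 0, 0, 170], [0, 0, 0, 0, 166], [0, 0, 0, 0, 166], [0, 0, 3, 0, 166], [0, 0, 6, 0, 166], [0, 0, 3, 0, 0], [2, 5, 0, 0, 0], [0, 0, 0, 0, 0]])

```text
t: 57.2
eef_pos: [464.7, -346.5, 103.2]
eef_rot: [[0.998, 0.059, 0.001], [0.059, -0.998, 0.0], [0.001, -0.0, -1.0]]
contact_force: [-0.6, -0.0, 0.1]
finger_gap: 57.7
```

```bash
cat >> h.py <<'E'
def comb(T,x0,y0,w,h,th=150):
    g=cv2.cvtColor(T.im,cv2.COLOR_BGR2GRAY)
    u=cv2.resize(g[y0:y0+h,x0:x0+w],None,fx=6,fy=6,interpolation=cv2.INTER_CUBIC)
    n,l,st,ce=cv2.connectedComponentsWithStats((u>th).astype(np.uint8))
    for i in range(1,n):
      if st[i][4]>3000:
        p=np.argwhere(l==i)[:,::-1].astype(np.float32);r=cv2.minAreaRect(p);b=cv2.boxPoints(r);c=(np.array(r[0])+.5)/6-.5+[x0,y0]
        print(st[i],c.round(1),T.ray(*c,22).round(1),[T.ray(*((q+.5)/6-.5+[x0,y0]),22).round(0)[:2].tolist() for q in b])
E
python3 - <<'E'
from h import *
print(manip.get_state()['eef_pos'])
T=Cam("top","pics/top11.png");comb(T,340,165,120,110)
S=Cam("scene","pics/scene11.png");print(S.proj([656,-241,22]),S.proj([443,-398,26]));g=cv2.cvtColor(S.im,cv2.COLOR_BGR2GRAY)
for st,ce in blobs(g>170,80,600): 
    if 260<ce[0]<400 and 250<ce[1]<400: print(st,ce,S.ray(*ce,22).round(0))
E
```

```text
[ 464.68865889 -346.47089295  103.24807902]
[ 116   91  117  161 8363] [369. 193.] [ 651.9 -248.7   22. ] [[620.0, -210.0], [702.0, -252.0], [684.0, -288.0], [603.0, -245.0]]
[348.49391694 284.90623136] [320.13189441 349.00103265]
[344 282  18   6 100] [352.67 284.56] [ 670. -247.   22.]
[308 340  27  24 287] [320.96864111 350.96167247] [ 443. -404.   22.]
```

Call:
arm_command(steps=[[4.8, 2.65, 0, -7.7, 0], [4.8, 2.65, 0, -7.7, 0], [4.8, 2.65, 0, -7.7, 0], [4.8, 2.65, 0, -7.7, 0], [0, 0, 0, 0, 0], [0, 0, 0, 0, 0], [0, 0, 0, 0, 0]])

```text
t: 58.18
eef_pos: [655.0, -243.8, 102.9]
eef_rot: [[0.886, -0.463, -0.0], [-0.463, -0.886, -0.0], [-0.0, 0.0, -1.0]]
contact_force: [-0.8, -0.5, 0.1]
finger_gap: 93.0
```

Call:
arm_command(steps=[[0.2, 0.3, -5.5, 0, 0], [0, 0, -4.7, 0, 0], [0, 0, -1.6, 0, 0], [0, 0, -0.9, 0, 0], [0, 0, 0, 0, 150], [0, 0, 0, 0, 255], [0, 0, 0, 0, 255], [0, 0, 0, 0, 255], [0, 0, 0, 0, 255], [0, 0, 0, 0, 255], [0, 0, 0, 0, 255], [0, 0, 0, 0, 255]])

```text
t: 59.68
eef_pos: [657.9, -239.7, -24.1]
eef_rot: [[0.887, -0.462, -0.0], [-0.462, -0.887, 0.0], [-0.0, 0.0, -1.0]]
contact_force: [0.0, -0.1, 0.5]
finger_gap: 21.6
```

Call:
arm_command(steps=[[0, 0, 4, 0, 255], [0, 0, 5.5, 0, 255], [-4.2, -4.3, 0, 6.1, 255], [-4.2, -4.3, 0, 6.1, 255], [-4.2, -4.3, 0, 6.1, 255], [-4.2, -4.4, 0, 6.1, 255], [-4.3, -4.4, 0, 6.2, 255], [0, 0, 0, 0, 255], [0, 0, 0, 0, 255], [0, 0, 0, 0, 255]])

```text
t: 60.92
eef_pos: [447.7, -455.9, 70.9]
eef_rot: [[0.999, 0.054, 0.0], [0.054, -0.999, 0.0], [0.0, -0.0, -1.0]]
contact_force: [-0.6, -0.5, 0.4]
finger_gap: 22.1
```

Run:
```python
from h import *
print(manip.get_state()['eef_pos'])
T=Cam("top");S=Cam("scene","pics/scene12.png")
g=cv2.cvtColor(S.im,cv2.COLOR_BGR2GRAY).astype(np.float32)
b=np.array([445,-432.5])
d=np.array([.998,.055]);r=np.arange(-70,71,3.);n=np.array([-d[1],d[0]])
for k in(-55,-30,40,55):
        m=np.array([S.proj([*(b+d*a+n*k),36]) for a in r],np.float32);print(k,np.array2string(np.vstack([r,cv2.remap(g,m[:,:1],m[:,1:],cv2.INTER_LINEAR).ravel()]).astype(int),max_line_width=230))
f=lambda im,x,y:cv2.resize(im[y:y+65,x:x+65],None,fx=6,fy=6,interpolation=cv2.INTER_CUBIC)
cv2.imwrite('pics/v12.png',np.hstack([f(S.im,295,320),f(T.im,395,210)]))
```

```text
[ 447.7102545  -455.86043549   70.89319167]
-55 [[-70 -67 -64 -61 -58 -55 -52 -49 -46 -43 -40 -37 -34 -31 -28 -25 -22 -19 -16 -13 -10  -7  -4  -1   2   5   8  11  14  17  20  23  26  29  32  35  38  41  44  47  50  53  56  59  62  65  68]
 [ 93  81  84  87  65  36  44  79  60  60  61  61  61  61  62  62  61  61  61  62  62  62  61  62  62  61  62  61  47  25  25  30  31  31  32  32  32  32  32  32  32  31  31  31  32  31  31]]
-30 [[-70 -67 -64 -61 -58 -55 -52 -49 -46 -43 -40 -37 -34 -31 -28 -25 -22 -19 -16 -13 -10  -7  -4  -1   2   5   8  11  14  17  20  23  26  29  32  35  38  41  44  47  50  53  56  59  62  65  68]
 [109  76  61  57  54  42  39  84  94  98 101 101 100 100  98 117 210 195 127 138 218 183 121 153 222 157 117 160 171  72  52  78 164  92  41  28  33  48 117 197 156  63 117 214 167 111 111]]
40 [[-70 -67 -64 -61 -58 -55 -52 -49 -46 -43 -40 -37 -34 -31 -28 -25 -22 -19 -16 -13 -10  -7  -4  -1   2   5   8  11  14  17  20  23  26  29  32  35  38  41  44  47  50  53  56  59  62  65  68]
 [ 85  71  75  85  73  43  34  51  88 136 149 154 154 156 154 153 151 149 154 152 153 151 153 156 156 135  71  15  21  21  28  25  22  20  18  19  18  19  19  20  21  23  26  27  28  29  33]]
55 [[-70 -67 -64 -61 -58 -55 -52 -49 -46 -43 -40 -37 -34 -31 -28 -25 -22 -19 -16 -13 -10  -7  -4  -1   2   5   8  11  14  17  20  23  26  29  32  35  38  41  44  47  50  53  56  59  62  65  68]
 [ 85  85  93  87  68  35  33  50  62  57  61  60  61  60  62  59  59  61  57  59  60  62  58  61  59  52  29  18  22  33  41  24  13  15  15  17  19  20  20  22  23  26  36  53  89 132 135]]
```

View pics/v12.png

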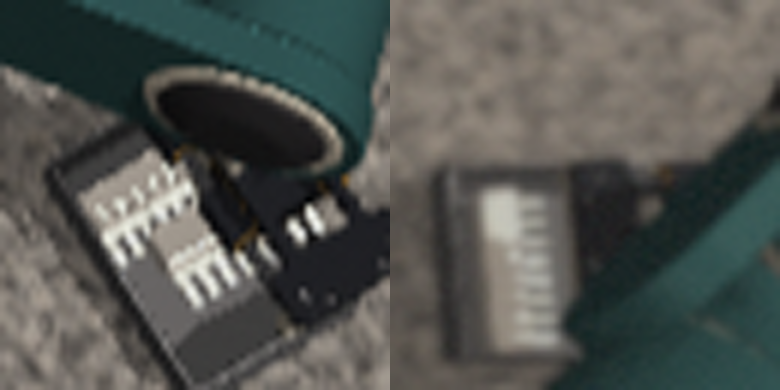

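Comb A lies in the box, and comb B is held over the free part with the box unmoved. Lower it.

Call:
arm_command(steps=[[-0.1, 0, -4, 0, 255], [0, 0, -3, 0, 255], [0, 0, -1.2, 0, 255], [0, 0, -0.5, 0, 255], [0, 0, 0, 0, 255], [0, 0, 0, 0, 200], [0, 0, 0, 0, 170], [0, 0, 0, 0, 166], [0, 0, 0, 0, 166], [0, 0, 3, 0, 166], [0, 0, 6, 0, 166], [0, 0, 6, 0, 166]])

```text
t: 62.52
eef_pos: [445.6, -456.4, 135.5]
eef_rot: [[0.999, 0.053, -0.0], [0.053, -0.999, 0.0], [-0.0, -0.001, -1.0]]
contact_force: [1.0, -0.9, 0.4]
finger_gap: 32.3
```

Call:
arm_command(steps=[[-2, 6, 0, 0, 0], [-1, 6, 0, 0, 0], [-1, 6, 0, 0, 0], [0, 6, 0, 0, 0], [0, 6, 3, 0, 0], [0, 6, 3, 0, 0], [0, 6, 0, 0, 0], [0, 6, 0, 0, 0], [0, 6, 0, 0, 0], [0, 6, 0, 0, 0], [0, 6, 0, 0, 0], [0, 6, 0, 0, 0]])

```text
t: 64.03
eef_pos: [405.7, 256.6, 190.2]
eef_rot: [[0.999, 0.054, 0.001], [0.054, -0.999, 0.0], [0.001, -0.0, -1.0]]
contact_force: [0.9, -0.7, 0.8]
finger_gap: 92.8
```

Call:
arm_command(steps=[[0, 3, 0, 0, 0], [0, 3, 0, 0, 0], [0, 0, 0, 0, 0], [0, 0, 0, 0, 0]])

```text
t: 64.53
eef_pos: [406.1, 314.0, 189.8]
eef_rot: [[0.999, 0.054, -0.0], [0.054, -0.999, -0.0], [-0.0, 0.0, -1.0]]
contact_force: [0.8, -1.4, -0.2]
finger_gap: 92.9
```

Run:
```python
from h import *
T=Cam("top","pics/top13.png");S=Cam("scene","pics/scene13.png")
for n,c in(("top",T),("scene",S)):
  for side in(1,-1):
    s,r=cprof(c,side,z=53,rc=np.array([553.4,2.3]),yaw=.018);print(n,side);print(np.array2string(np.vstack([s,r[1]]).astype(int),max_line_width=250))
f=lambda im,x,y,w,h:cv2.resize(im[y:y+h,x:x+w],(390,390*h//w),interpolation=cv2.INTER_CUBIC)
cv2.imwrite('pics/v13.png',np.vstack([np.hstack([f(T.im,250,175,100,75),f(S.im,240,200,100,75)]),np.hstack([f(T.im,380,205,100,75),f(S.im,285,320,100,75)])]))
```

```text
top 1
[[-32 -30 -28 -26 -24 -22 -20 -18 -16 -14 -12 -10  -8  -6  -4  -2   0   2   4   6   8  10  12  14  16  18  20  22  24  26  28  30  32]
 [ 86  80  85  97 108 115 118 118 116 111 106  99  86  71  60  57  59  62  72  90 112 129 134 134 138 143 145 142 135 121 101  81  66]]
top -1
[[-32 -30 -28 -26 -24 -22 -20 -18 -16 -14 -12 -10  -8  -6  -4  -2   0   2   4   6   8  10  12  14  16  18  20  22  24  26  28  30  32]
 [114 106 114 132 145 153 155 153 149 141 132 116  98  79  67  64  65  70  80  99 118 129 132 132 138 147 153 155 151 141 125 112 109]]
scene 1
[[-32 -30 -28 -26 -24 -22 -20 -18 -16 -14 -12 -10  -8  -6  -4  -2   0   2   4   6   8  10  12  14  16  18  20  22  24  26  28  30  32]
 [ 74  73  73  73  72  64  44  47  79  99 111  97  58  43  49  59  72  76  66  85 124 147 155 146 141 151 159 148 120  87  57  62  82]]
scene -1
[[-32 -30 -28 -26 -24 -22 -20 -18 -16 -14 -12 -10  -8  -6  -4  -2   0   2   4   6   8  10  12  14  16  18  20  22  24  26  28  30  32]
 [170 162 162 168 184 195 196 199 196 195 177 153 124  92  69  59  54  54  55  84 120 146 160 171 179 180 163 135  99  70  74  90  96]]
```

View pics/v13.png

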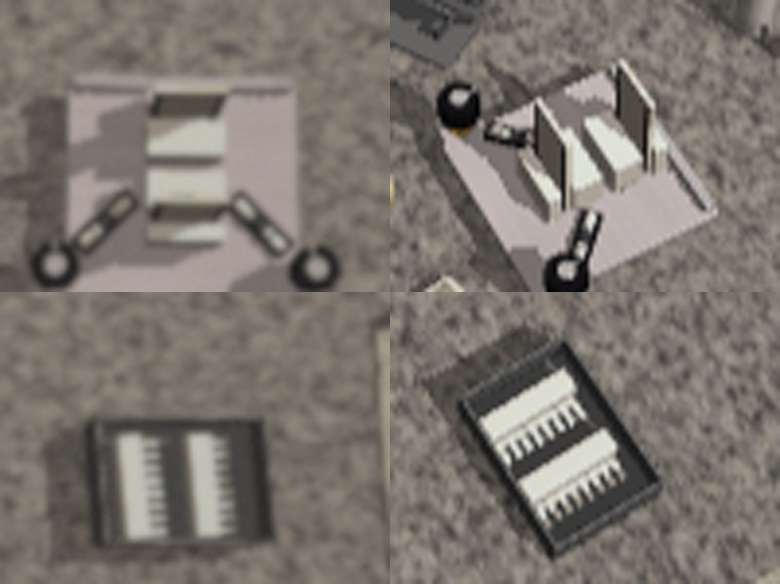

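```bash
python3 -c "
from rig import manip
print(manip.sign_off())"
```

```text
the job is handed in; nothing more can be done
None
```

I set up the gel-casting table and handed the job in at about 65 s of robot time. No verdict was reported.

**What I did:**
- **Levelling:** I turned the right knob about 152° clockwise and the left knob about 164° counter-clockwise.
- **Plates:** I stood the two white plates that were present in the near and far slots.
- **Combs:** I put the two combs that were present side by side in the grey box.

**Last checks (both cameras, before hand-in):**
- **Bubbles:** both measured within about 1–2 mm of their vial middles, against a limit of 4.2 mm. The two views differed by 1–2 mm.
- **Plates:** both look upright in their slots.
- **Combs:** both lie flat inside the box, below its rim.
- **Robot:** the gripper was open and clear of everything.
- **Bystanders:** I steered clear of the timer, tape and bottle, but did not measure them again at the end.

**What disagreed:** the true fingertips sit about 32 mm higher than the reported tool position. Because of that, my first grip on the right knob closed on air above it. I found the offset by touching the closed fingers lightly on the bench, and corrected all later heights for it.

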